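# Load the corrosion test station

## Robot

A 6-joint arm with a two-finger parallel gripper is mounted at the origin on the work surface. World frame = base frame: x ahead of the robot, y to its left, z up, the work surface at z = 0. Lengths are in m, angles in degrees, forces in N, time in s.
With the tool pointing down it reaches from about 0.325 to 0.85 m from the base axis. Payload 15.5 kg.
Tool frame: the origin (TCP) lies at the very end of the fingers, on their centre line; the grasp point (between the pads) lies 19 mm behind it (manip.pinch_z is the distance from the TCP to the grasp point, in m); z points along the fingers, y is the direction in which the jaws open and shut (so a half turn about z gives the same grasp; the last joint's range is limited). The gripper opens to 91 mm and grips with 3 to 60 N. Pads are 32 mm wide; open, the fingers measure 118 mm over their backs; the gripper's body (76 mm by 178 mm) begins 60 mm behind the grasp point.
Start: joints at [65.976, 28.281, 77.091, -0, 74.628, -5.472], TCP at [0.199, 0.593, 0.214] pointing down, gripper open.
Joint ranges: [-166.48, 166.48], [-47.26, 123.95], [12.59, 153.08], [-70.14, 250.14], [6.76, 159.57], [-176.63, 176.63]. Speed limits (degrees/s): [108.29, 108.29, 147.25, 172.46, 172.46, 172.46].

## Interface

Orientations are given as a 3x3 rotation matrix whose columns are the frame's x, y, z axes.
In Python, from rig import manip gives the robot as it stands.
- The arm moves only by the shell command python3 -m pendant 'ROWS' [FORCE]. ROWS is text: rows parted by semicolons, each of 7 numbers parted by spaces: the shift along the tool's x, y, z scaled (see below), then the turn, a rotation vector about the tool's x, y, z scaled (see below), then the opening, from -1 (shut) to 1 (fully open). In form: dx dy dz rx ry rz fingers; .... A call has 1 to 20 rows; each row shifts and turns the commanded pose from where the row before left it, along the tool's axes as they then stand; what a row does not reach is not made up. The controller multiplies each number of a shift by 25 mm and each number of a turn by 0.08 rad. A row lasts 1/12 s, in which the tool goes at most 41.7 mm and 7.16 degrees, less where a joint would pass 70% of its speed; a pose out of reach is approached as far as the arm can. A call with a number of a shift or a turn outside -1 to 1 is refused whole. A call with a gripper value outside its range is refused whole. The fingers move at their own pace and stop on an object; FORCE is the grip in N (left out, the last holds). Time passes only in rows, so rows that do not move let the fingers close. It gives the time, the measured TCP pose, the force and the opening at its end, in the units of the state.
- manip.read_state(): the state, without advancing time (a new reading comes with each control period).
- manip.snapshot(name): name is "side" or "top"; returns the picture (384x512x3 uint8, red, green, blue); there is no depth.
- manip.calibration(name): a dict with "vertical_fov" (degrees; the focal length in pixels is half the picture's height over the tangent of half this angle, whatever the lens; pixels are square), "cx", "cy" (the principal point, pixels), "rvec" (rotation vector, rad) and "tvec" (3), from world to camera coordinates, as OpenCV has them. Camera axes: x right, y down, z forward; pixel columns grow to the right and rows downward; lengths in m; the calibration is good to about 2 mm. A picture is of the moment at which its call begins. calibration takes no time and is no camera call.
- manip.finish_job(): hands the job in, once; it reports no verdict.
The state is a dict: "clock": time; "joint_positions": joint angles; "dq": joint speeds; "tau": joint torques, N m; "tool_pos": TCP position; "tool_rot": TCP orientation; "contact_force": force on the tool from outside, world axes, zero at the start; "ft_torque": the same for the moment, N m; "opening": finger opening in m.
Only numpy, scipy, OpenCV 4.12 (cv2) and the standard library are available. Lean on these libraries where they do the work, as an engineer would, in place of code of your own. Each camera call takes 0.05 s, during which the arm holds its last target. There are 200 camera calls.

## Task

Load the corrosion test station: take the long steel rod out of the white block, stand it on the floor of the rotator's open chuck and turn the chuck's sleeve clockwise until all three jaws grip it firmly. Hang every hanger specimen that stands on the bench by its slot on the pegs of the rack, and leave everything else on the bench, the short stubs included, where it is.

Things in the scene. Friction and masses are not known exactly. Their poses are not given: they have to be found in the camera images.
- rod: the rod specimen: plain steel cylinder, 14 mm diameter, 64 mm long, about 0.08 kg, standing upright in one of the three holes of the block (holes 18 mm wide, 20 mm deep, block 30 mm high), so that its top is 74 mm above the bench. Origin: centre of its lower end, z along the rod
- block: white specimen block fixed to the bench, 150 mm along x, 44 mm along y, 30 mm high, with three 18 mm holes in a row along its x at -50, 0 and +50 mm, 20 mm deep; the rod and two short stubs stand in the holes, one in each. Origin: centre of its underside
- stub1: short steel stub, 14 mm diameter and only 34 mm long, standing in the block; a bystander, leave it. Origin: centre of its lower end
- stub2: a second such stub, 14 mm diameter and 34 mm long, standing in the block; a bystander
- chuck (a point): upright three-jaw chuck, open at the top, on a bench rotator fixed to the bench (white housing 110 x 110 mm, 48 mm high, centred under the chuck). This point: centre of the chuck's flat inner floor, 58 mm above the bench, on the chuck's axis; the rod's lower end stands here, and its top is then 122 mm above the bench
- sleeve (a joint): turn (rad) of the fluted steel sleeve round the jaws, 58 mm outside, 60 to 92 mm above the bench, gripped from above at any angle. Grows turning clockwise seen from above, closing the jaws; 0 fully open, end stop 4.7, starts at 0 to 1. Jaws touch a centred 14 mm rod at about 4.0, grip it firmly from about 4.3. Takes about 0.3 N m, stays where it is left
- jaw1: one of three equal jaws, 120 degrees apart, that the sleeve drives inward together by 1.5 mm per rad; 12 mm wide, inner face 13 mm from the axis when fully open, from 64 to 90 mm above the bench. Origin: foot of its inner face
- jaw2: the second jaw
- jaw3: the third jaw
- rack: aluminium peg rack fixed to the bench: beam 330 mm along y, 20 mm thick, top 179 mm up, on end posts, with five 8 mm round steel pegs side by side at y = -116, -58, 0, 58 and 116 mm. Each sticks out 65 mm from the beam's front (x = -10 mm) towards -x, rising evenly: its axis is 170 mm above the bench at the beam, 180 mm at the free end (x = -75 mm). Origin: on the bench under the beam's centre
- hanger1: hanger specimen: dark steel puck, 40 mm diameter, 20 mm thick, standing on the bench, with a flat upright aluminium strap on it, 8 mm thick (body x), 26 mm wide (y), to 105 mm height. A slot, 18 mm wide, from 35 to 63 mm above the underside, goes through it along x; grip above it, across the 8 mm. 0.15 to 0.28 kg. Origin: centre of the underside, z up. Three to five hangers are present
- hanger2: another hanger specimen, the same as hanger1 (may be absent)
- hanger3: another hanger specimen, the same as hanger1 (may be absent)
- hanger4: another hanger specimen, the same as hanger1 (may be absent)
- hanger5: another hanger specimen, the same as hanger1 (may be absent)
- reagent: brown bottle, 56 mm diameter, 110 mm high; loose, a bystander
- jar: small clear jar, 52 mm diameter, 55 mm high; loose, a bystander
- dish: glass dish, 80 mm across; loose, a bystander
- beaker: glass beaker, 66 mm diameter, 85 mm high; loose, a bystander
- slidebox: blue slide box, 85 x 60 x 32 mm; loose, a bystander
- spanner: small spanner, 140 mm, lying on the bench; loose, a bystander
Mind the look-alikes: they are no part of the job. Leave any purple look-alike of the part that bears chuck alone. Leave any turquoise look-alike of the hanger1 alone.

How it is judged (in metres and radians):
On the way, in this order (a step that is already met when the one before it is completed fails the run):
1. the rod stands in the open chuck, its lower end on the chuck's floor (horizontal distance between rod and chuck below 0.006 m and z of rod in the frame of chuck below 0.004 m and angle between rod's own z axis and vertical below 0.15 rad), for 0.2 s.
2. the sleeve has been turned so that all three jaws grip the rod (horizontal distance between rod and chuck below 0.003 m and z of rod in the frame of chuck below 0.004 m and angle between rod's own z axis and vertical below 0.07 rad and contact force between each of jaw1, jaw2, jaw3 and rod above 2 N), for 0.3 s.
At the end, for the whole second after the job is handed in: Rod on the chuck floor, within 3 mm of its axis, upright within 4 degrees, each jaw pressing on it with over 2 N; every hanger present at rest (under 5 cm/s) on the rack, a peg through its slot: weight on the rack, underside 100 to 130 mm up, upright within 20 degrees (all of step 2 and z of hanger1 in the frame of rack between 0.1 and 0.13 m and x of hanger1 in the frame of rack between -0.085 and -0.008 m and contact force between each of hanger1, hanger2, hanger3, hanger4, hanger5 and rack above 0.5 N and angle between each of hanger1, hanger2, hanger3, hanger4, hanger5's own z axis and vertical below 0.35 rad and linear speed of each of hanger1, hanger2, hanger3, hanger4, hanger5 below 0.05 m/s and z of hanger2 in the frame of rack between 0.1 and 0.13 m and x of hanger2 in the frame of rack between -0.085 and -0.008 m and z of hanger3 in the frame of rack between 0.1 and 0.13 m and x of hanger3 in the frame of rack between -0.085 and -0.008 m and z of hanger4 in the frame of rack between 0.1 and 0.13 m and x of hanger4 in the frame of rack between -0.085 and -0.008 m and z of hanger5 in the frame of rack between 0.1 and 0.13 m and x of hanger5 in the frame of rack between -0.085 and -0.008 m); the robot touches nothing.
It fails at once if a bystander (stub, bottle, jar, dish, beaker, slide box or spanner) is moved by more than 3 cm (distance of any of stub1, stub2, reagent, jar, dish, beaker, slidebox, spanner from where it was at the start of the episode above 0.03 m).
Of hanger1, hanger2, hanger3, hanger4, hanger5 only 3 to 5 are there at a start; the rules pass over those that are not, and their reading is None.
At some moment in a run one of hanger1, hanger2, hanger3, hanger4, hanger5 may be knocked a few centimetres aside while the robot is not near it.
It also fails if it takes over 210 s, if anything falls off the work surface, if the arm or the gripper's body presses on something with over 40 N, if the wrist force passes 120 N, or if a joint passes its speed limit or range.

## Working session

There is one attempt and no reset: what is moved stays moved. The work goes in short steps, Python scripts to look and compute and a shell command to move; the robot and the scene stay as the last step left them, time stands still between calls to the robot, and variables do not carry over. Pictures are saved under pics/ and viewed, about 12 in all and at most 16, crops included, and the job is handed in when it is done.

```bash
ls; mkdir -p pics; cat > h.py <<'E'
import numpy as np, cv2
from rig import manip
def cam(n):
    c=manip.calibration(n); R=cv2.Rodrigues(np.array(c["rvec"],float))[0]; t=np.array(c["tvec"],float).ravel()
    f=192/np.tan(np.radians(c["vertical_fov"])/2); return R,t,f,c
def ray(n,u,v):
    R,t,f,c=cam(n); d=R.T@np.array([(u-c["cx"])/f,(v-c["cy"])/f,1]); return -R.T@t,d/np.linalg.norm(d)
def onz(n,u,v,z):
    o,d=ray(n,u,v); return o+d*(z-o[2])/d[2]
def proj(n,p):
    R,t,f,c=cam(n); q=R@np.array(p,float)+t; return np.array([f*q[0]/q[2]+c["cx"],f*q[1]/q[2]+c["cy"]])
def tri(a,b):
    (o1,d1),(o2,d2)=ray(*a),ray(*b); s=np.linalg.lstsq(np.c_[d1,-d2],o2-o1,rcond=None)[0]
    p,q=o1+s[0]*d1,o2+s[1]*d2; return (p+q)/2,np.linalg.norm(p-q)
def shot(n,name,scale=1,box=None):
    im=manip.snapshot(n); np.save(f"pics/{name}.npy",im); save(im,name,scale,box); return im
def save(im,name,scale=1,box=None):
    if box: im=im[box[1]:box[3],box[0]:box[2]]
    cv2.imwrite(f"pics/{name}.png",cv2.resize(im[:,:,::-1],None,fx=scale,fy=scale,interpolation=cv2.INTER_CUBIC))
E
python3 - <<'E'
from h import *
for n in("side","top"):
    shot(n,n+"0",1.56); c=manip.calibration(n);print(c, cam(n)[0].round(2).tolist(), ray(n,256,192))
s=manip.read_state();print(s)
E
```

```text
pics
{'vertical_fov': 49.59677473097414, 'cx': 255.82585184384772, 'cy': 196.82977289204547, 'rvec': array([ 0.30263864, -2.72399281,  1.29471063]), 'tvec': array([0.53537445, 0.09163593, 1.29013961])} [[-0.97, -0.23, -0.01], [-0.13, 0.62, -0.78], [0.18, -0.75, -0.63]] (array([0.29608889, 1.03771948, 0.89160125]), array([ 0.18517259, -0.76155969, -0.62107806]))
{'vertical_fov': 54.31313555252551, 'cx': 258.7895591475092, 'cy': 189.8477745441774, 'rvec': array([ 2.23369363, -2.1931419 ,  0.04705578]), 'tvec': array([0.02640873, 0.53851237, 1.01545171])} [[0.02, -1.0, 0.01], [-1.0, -0.02, -0.03], [0.03, -0.01, -1.0]] (array([0.50821326, 0.04988359, 1.03008062]), array([ 0.02317302, -0.00596283, -0.99971369]))
{'clock': 0.1, 'joint_positions': array([ 6.59767033e+01,  2.83113669e+01,  7.71229666e+01,  1.76806405e-03,
        7.46265002e+01, -5.47190235e+00]), 'dq': array([-0.02834544, -0.09638566, -0.0795012 ,  0.08756327,  0.05529098,
        0.02175076]), 'tau': array([ 5.84382415e-04, -8.80228615e+01, -3.82545018e+01,  7.09599140e-02,
        4.81616717e-02,  6.44687179e-05]), 'tool_pos': array([0.19870315, 0.5922309 , 0.21340105]), 'tool_rot': array([[-9.48036013e-01,  3.18162705e-01, -4.59423868e-04],
       [ 3.18163010e-01,  9.48035538e-01, -9.57667626e-04],
       [ 1.30856032e-04, -1.05407508e-03, -9.99999436e-01]]), 'contact_force': array([-1.21261748,  0.12271259, -0.09977814]), 'ft_torque': array([-0.00217256,  0.03803964,  0.04524134]), 'opening': 0.09102175022704383}
```

View pics/top0.png

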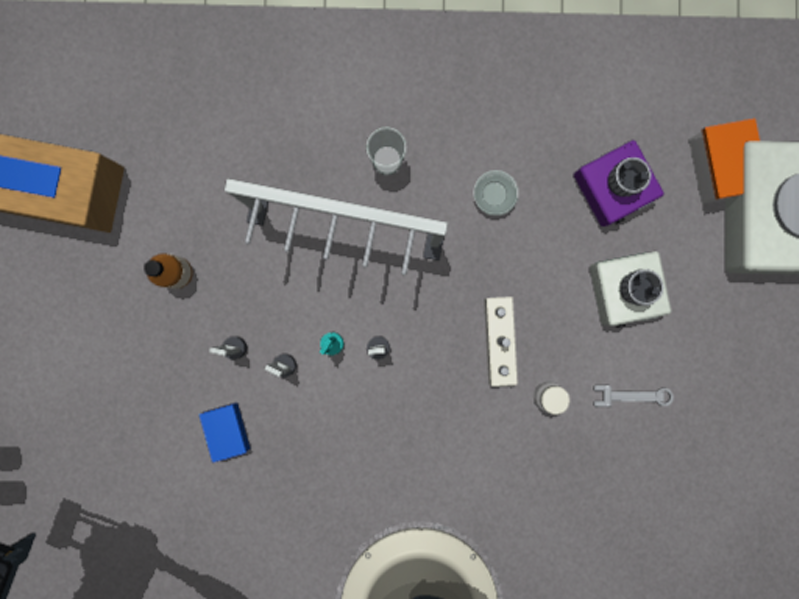

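View pics/side0.png

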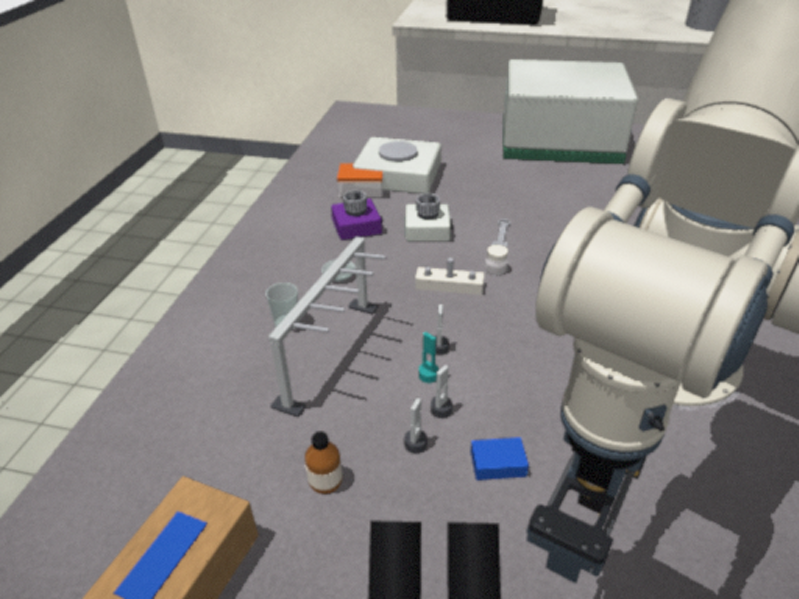

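The top view shows three dark hangers at native pixels about (150,223), (181,234) and (242,223). The turquoise look-alike is at (212,220). The white chuck is at (411,184) and the purple look-alike at (403,113). The rod is the tall piece in the block's middle hole at (323,219). I'll confirm this in one enlarged crop and compute positions.

```bash
python3 - <<'E'
from h import *
im=np.load("pics/top0.npy"); save(im,"topc",2.6,(135,105,440,255))
hsv=cv2.cvtColor(im,cv2.COLOR_RGB2HSV)
E
```

```text
(no output)
```

View pics/topc.png

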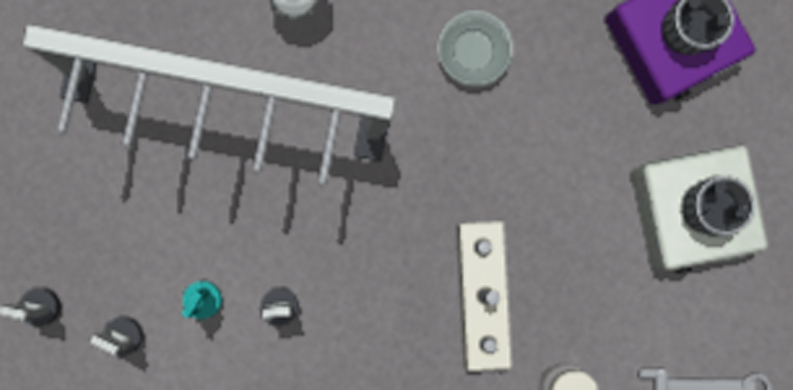

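The crop confirms three dark hangers and one turquoise look-alike. The rod is in the middle hole and visibly taller than the stubs. The white chuck housing is at right. Now the positions.

```bash
python3 - <<'E'
from h import *
im=np.load("pics/top0.npy"); hsv=cv2.cvtColor(im,cv2.COLOR_RGB2HSV); V=hsv[:,:,2];S=hsv[:,:,1]
def blobs(m,lo,hi):
    n,l,st,c=cv2.connectedComponentsWithStats(m.astype(np.uint8))
    for i in range(1,n):
        if lo<st[i,4]<hi and 130<c[i][0]<445 and 100<c[i][1]<265: yield i,st[i],c[i],(l==i)
for i,st,c,m in blobs(V>175,12,5000):
    pts=np.argwhere(m)[:,::-1].astype(np.float32); r=cv2.minAreaRect(pts)
    z=.105 if st[4]<150 else .03 if c[1]>200 and c[0]>300 else .048 if c[0]>350 else .179
    bx=np.array([onz("top",*p,z)[:2] for p in cv2.boxPoints(r)])
    print("bright",st,c.round(1),"z",z,"c",bx.mean(0).round(4),"edges",[(np.linalg.norm(e).round(4),np.degrees(np.arctan2(e[1],e[0])).round(1)) for e in (bx[1]-bx[0],bx[2]-bx[1])], "cent",onz("top",*c,z)[:2].round(4))
for i,st,c,m in blobs(V<62,25,600):
    print("dark",st,c.round(1),onz("top",*c,.02)[:2].round(4))
side=np.load("pics/side0.npy")
save(side,"sidec",3.2,(210,120,340,300))
print(cam("top")[2])
for n,p in (("block",(322,219)),):print(V[205:240,300:345:3])
E
```

```text
bright [ 144  115  142   35 1117] [214.4 131.9] z 0.179 c [0.6629 0.1409] edges [(np.float64(0.0175), np.float64(-9.7)), (np.float64(0.3277), np.float64(-100.2))] cent [0.6632 0.1422]
bright [384 161  46  47 974] [403.6 183.5] z 0.048 c [ 0.559 -0.352] edges [(np.float64(0.105), np.float64(-77.6)), (np.float64(0.1056), np.float64(-168.3))] cent [ 0.5606 -0.3452]
bright [312 190  20  57 812] [321.4 218.2] z 0.03 c [ 0.4644 -0.1321] edges [(np.float64(0.044), np.float64(-85.8)), (np.float64(0.1501), np.float64(-176.1))] cent [ 0.4646 -0.1322]
bright [135 223   9   5  26] [139.  224.7] z 0.105 c [0.4442 0.3299] edges [(np.float64(0.0065), np.float64(-12.5)), (np.float64(0.0214), np.float64(-103.0))] cent [0.444 0.33 ]
bright [236 223  10   4  28] [240.7 224.4] z 0.105 c [0.4494 0.0812] edges [(np.float64(0.023), np.float64(-80.9)), (np.float64(0.0066), np.float64(-170.8))] cent [0.4492 0.0806]
bright [170 234  10   7  28] [174.5 237. ] z 0.105 c [0.4154 0.2425] edges [(np.float64(0.0055), np.float64(-25.2)), (np.float64(0.0242), np.float64(-115.5))] cent [0.4154 0.2425]
bright [348 248 
[... 2331 characters left out ...]
4 122]
 [120 125 122 124 104 225 224 224 224 224 188 126 120 125 123]
 [120 125 125 124 104 224 224 224 224 224 193 125 120 127 124]
 [122 125 126 123 103 225 224 224 224 224 193 124 120 127 123]
 [122 124 124 123 107 224 224 224 224 224 194 123 122 126 121]
 [122 125 122 122 110 220 224 219 222 224 194 122 124 124 120]
 [123 124 120 122 112 218 224 150 170 224 204 122 126 123 123]
 [124 123 120 123 109 218 224  83 127 224 209 124 125 126 124]
 [125 124 121 125 108 218 224 117 167 223 208 126 121 128 123]
 [124 124 122 126 115 213 224 154 181 221 208 127 118 126 122]
 [121 124 123 123 115 210 224 159 178 222 219 125 121 126 122]
 [123 120 124 122 114 210 224 120 177 218 223 122 126 125 123]]
```

View pics/sidec.png

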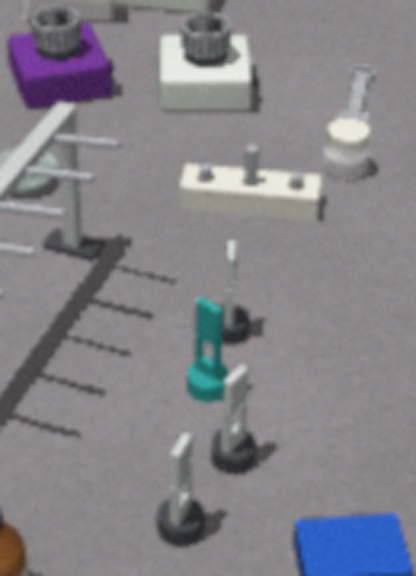

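The side crop confirms the rod as the tall middle piece at crop (251,163), with stubs on both sides. It also shows the three dark hangers and the turquoise one. Next I cross-check the key points across the two views.

```bash
cat >> h.py <<'E'
def go(x,y,z,yaw=None):
    """units of shift in the present tool frame, and of turn about tool z, to reach a pose (yaw of tool y)"""
    s=manip.read_state(); R=np.array(s["tool_rot"]); p=np.array(s["tool_pos"])
    d=R.T@(np.array([x,y,z])-p)/.025; cy=np.degrees(np.arctan2(R[1,1],R[0,1]))
    r=0 if yaw is None else (-(yaw-cy)+90)%180-90
    print("pos",p.round(4),"yaw",cy.round(2),"q6",s["joint_positions"][5].round(1),"shift",d.round(3),"turn units",np.round(np.radians(r)/.08,3),"tilt",R[:2,2].round(4),"open",round(s["opening"],4),"F",s["contact_force"].round(1),"t",s["clock"])
E
python3 - <<'E'
from h import *
side=np.load("pics/side0.npy");hs=cv2.cvtColor(side,cv2.COLOR_RGB2HSV)
sc=lambda u,v:(210+u/3.2,120+v/3.2)
tc=lambda u,v:(135+u/2.6,105+v/2.6)
for n,a,b in (("rodtop",tc(489.5,296.5),sc(251,148)),("sleevetop",tc(720,203),sc(208,22)),("h3top",(240.7,224.4),sc(232,243)),("h2",(174.5,237),sc(237,369)),("h1",(139,224.7),sc(184,436))):
    p,e=tri(("top",*a),("side",*b)); print(n,p.round(4),e.round(4))
print("rod@.074",onz("top",*tc(489.5,296.5),.074),"sleeve@.092",onz("top",*tc(718,203),.092))
c=np.array([.6629,.1409]);ex=np.array([np.cos(np.radians(-10.1)),np.sin(np.radians(-10.1))]);ey=np.array([-ex[1],ex[0]])
for y in(-.116,0,.116):
    w=[*(c-.075*ex+y*ey),.18]; print(y,np.round(w,4),"top",(proj("top",w)-[135,105])*2.6,"side",proj("side",w)*1.56)
print("sleeve proj", [(proj("top",[.559,-.352,z])-[135,105])*2.6 for z in(.092,)],(proj("side",[.559,-.352,.092])-[210,120])*3.2)
# dark puck in side view for each hanger
for h in((.444,.330),(.4154,.2425),(.4494,.0812)): print((proj("side",[*h,0.02])-[210,120])*3.2,(proj("top",[*h,0.02])-[135,105])*2.6)
go(.4644,-.1321,.213)
E
```

```text
rodtop [ 0.464  -0.1295  0.0718] 0.0007
sleevetop [ 0.5567 -0.349   0.0927] 0.0061
h3top [0.4485 0.0803 0.109 ] 0.0018
h2 [0.4148 0.242  0.1065] 0.0015
h1 [0.4429 0.3285 0.1093] 0.0029
rod@.074 [ 0.46442816 -0.12899921  0.074     ] sleeve@.092 [ 0.55969176 -0.34670034  0.092     ]
-0.116 [0.5687 0.0399 0.18  ] top [321.12595564 179.69502983] side [383.49352751 256.01341072]
0 [0.5891 0.1541 0.18  ] top [190.9259085  153.97227457] side [357.09368378 289.96440255]
0.116 [0.6094 0.2683 0.18  ] top [ 60.44124543 128.19328965] side [326.68938196 329.06524774]
sleeve proj [array([723.4253752 , 203.81440777])] [204.08761323  21.17213353]
[180.24091823 510.50142612] [ 35.72998581 305.98810286]
[232.58332734 439.81592668] [120.08665479 335.22583115]
[227.53007679 314.35141361] [277.07928985 304.92983839]
pos [0.1987 0.5922 0.2134] yaw 71.45 q6 -5.5 shift [-19.294 -24.086   0.039] turn units 0.0 tilt [-0.0005 -0.001 ] open 0.091 F [-1.2  0.1 -0.1] t 0.1
```

```bash
python3 -m pendant '-.74 -.92 0 0 0 0 1; -.74 -.92 0 0 0 0 1; -.74 -.92 0 0 0 0 1; -.74 -.92 0 0 0 0 1; -.74 -.92 0 0 0 0 1; -.74 -.92 0 0 0 0 1; -.74 -.92 0 0 0 0 1; -.74 -.92 0 0 0 0 1; -.74 -.92 0 0 0 0 1; -.74 -.92 0 0 0 0 1; -.74 -.92 0 0 0 0 1; -.74 -.92 0 0 0 0 1; -.74 -.92 0 0 0 0 1'
python3 -m pendant '-.74 -.92 0 0 0 0 1; -.74 -.92 0 0 0 0 1; -.74 -.92 0 0 0 0 1; -.74 -.92 0 0 0 0 1; -.74 -.92 0 0 0 0 1; -.74 -.92 0 0 0 0 1; -.74 -.92 0 0 0 0 1; -.74 -.92 0 0 0 0 1; -.74 -.92 0 0 0 0 1; -.74 -.92 0 0 0 0 1; -.74 -.92 0 0 0 0 1; -.74 -.92 0 0 0 0 1; -.74 -.92 0 0 0 0 .2; 0 0 0 0 0 0 .2; 0 0 0 0 0 0 .2; 0 0 0 0 0 0 .2'
python3 - <<'E'
from h import *
go(.4644,-.130,.048)
E
```

```text
clock: 1.18
tool_pos: [0.3318, 0.2312, 0.2139]
tool_rot: [[-0.948, 0.318, -0.0], [0.318, 0.948, -0.0], [0.0, -0.0, -1.0]]
contact_force: [0.4, -0.4, 0.5]
opening: 0.0916
clock: 2.52
tool_pos: [0.4641, -0.1271, 0.2136]
tool_rot: [[-0.948, 0.319, -0.001], [0.319, 0.948, 0.001], [0.001, 0.0, -1.0]]
contact_force: [-0.4, 0.4, 0.4]
opening: 0.0676
pos [ 0.4641 -0.1271  0.2136] yaw 71.42 q6 -93.9 shift [-0.057 -0.109  6.624] turn units 0.0 tilt [-0.0009  0.0006] open 0.0676 F [-0.4  0.4  0.4] t 2.5167
```

```bash
python3 -m pendant '-.05 -.1 .9 0 0 0 .1; 0 0 .95 0 0 0 .1; 0 0 .95 0 0 0 .1; 0 0 .95 0 0 0 .1; 0 0 .95 0 0 0 .1; 0 0 .95 0 0 0 .1; 0 0 .6 0 0 0 .1; 0 0 .37 0 0 0 0; 0 0 0 0 0 0 0; 0 0 0 0 0 0 -1; 0 0 0 0 0 0 -1; 0 0 0 0 0 0 -1; 0 0 0 0 0 0 -1; 0 0 0 0 0 0 -1; 0 0 0 0 0 0 -1; 0 0 0 0 0 0 -1' 30
python3 - <<'E'
from h import *
go(.4644,-.130,.048)
E
```

```text
clock: 3.85
tool_pos: [0.4653, -0.1305, 0.0489]
tool_rot: [[-0.948, 0.318, 0.001], [0.318, 0.948, -0.001], [-0.001, -0.0, -1.0]]
contact_force: [-0.4, -0.4, 8.1]
opening: 0.013
pos [ 0.4653 -0.1305  0.0489] yaw 71.44 q6 -94.2 shift [0.042 0.007 0.037] turn units 0.0 tilt [ 0.001  -0.0005] open 0.013 F [-0.4 -0.4  8.1] t 3.85
```

```bash
python3 -m pendant '0 0 -.3 0 0 0 -1; 0 0 -.7 0 0 0 -1; 0 0 -.9 0 0 0 -1; 0 0 -.9 0 0 0 -1; 0 0 -.9 0 0 0 -1; 0 0 -.9 0 0 0 -1; 0 0 -.8 0 0 0 -1; 0 0 0 0 0 0 -1; 0 0 0 0 0 0 -1; 0 0 0 0 0 0 -1'
python3 - <<'E'
from h import *
im=shot("side","side1",3.2,(210,120,340,300)); t=shot("top","top1",4,(370,140,440,220))
go(.559,-.350,.17)
a=cv2.imread("pics/side1.png");b=cv2.imread("pics/top1.png")
H=max(a.shape[0],b.shape[0]);pad=lambda i:cv2.copyMakeBorder(i,0,H-i.shape[0],0,0,0)
cv2.imwrite("pics/c1.png",cv2.hconcat([pad(a),pad(b)]))
E
```

```text
clock: 4.68
tool_pos: [0.4646, -0.13, 0.1832]
tool_rot: [[-0.948, 0.318, -0.0], [0.318, 0.948, 0.0], [0.0, 0.0, -1.0]]
contact_force: [0.3, 0.5, -1.7]
opening: 0.0132
pos [ 0.4644 -0.1299  0.1826] yaw 71.44 q6 -94.2 shift [-6.391 -7.14   0.492] turn units 0.0 tilt [-0.0016  0.0007] open 0.0133 F [-0.3  0.2 -0.6] t 4.7833
```

View pics/c1.png

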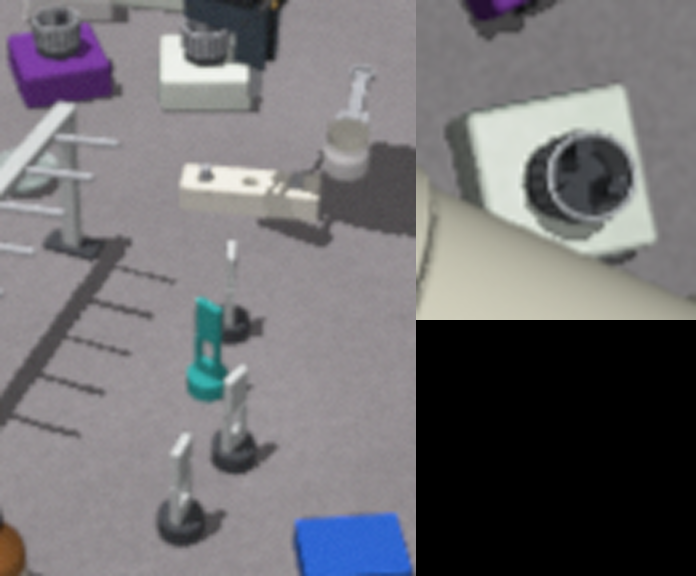

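The middle hole is now empty and the rod is in the gripper (opening 13 mm). In the top crop the sleeve rim's centre is near (175,174), native (413.7,183.5). Housing and rim estimates disagree by a few mm in y, so I'll refine with a circle fit on the rim.

```bash
python3 - <<'E'
from h import *
for f in("top0","top1"):
    im=np.load(f"pics/{f}.npy"); g=cv2.cvtColor(im,cv2.COLOR_RGB2GRAY)[160:210,385:435]
    G=cv2.resize(g,None,fx=8,fy=8,interpolation=cv2.INTER_CUBIC)
    c=cv2.HoughCircles(cv2.GaussianBlur(G,(0,0),3),cv2.HOUGH_GRADIENT,1.5,5,param1=60,param2=20,minRadius=80,maxRadius=105)
    for u,v,r in (c[0][:4] if c is not None else []):
        U,V=385+(u+.5)/8-.5,160+(v+.5)/8-.5; print(f,U.round(2),V.round(2),r/8,onz("top",U,V,.092).round(4))
im=np.load("pics/top0.npy");V=im.max(2)
print(V[170:196,396:428])
E
```

```text
top0 412.59 183.47 10.76875 [ 0.5588 -0.3504  0.092 ]
top0 413.16 183.84 10.95625 [ 0.5579 -0.3518  0.092 ]
top0 413.91 183.47 11.6875 [ 0.5588 -0.3537  0.092 ]
top0 414.84 183.28 12.60625 [ 0.5594 -0.3561  0.092 ]
top1 412.78 183.84 10.61875 [ 0.5578 -0.3508  0.092 ]
top1 413.91 183.28 10.13125 [ 0.5593 -0.3537  0.092 ]
top1 414.66 183.47 12.4 [ 0.5589 -0.3556  0.092 ]
top1 412.41 183.09 10.225 [ 0.5597 -0.3499  0.092 ]
[[221 221 221 221 221 220 220 220 219 219 218 218 218 216 215 216 216 215
  214 215 215 216 215 215 216 217 217 191 139 123 124 124]
 [222 223 222 222 221 221 220 220 220 219 218 217 217 215 214 215 215 214
  213 215 216 216 216 215 215 216 215 198 148 123 122 123]
 [222 223 223 223 221 221 221 221 220 220 218 218 198 171 170 176 192 197
  197 182 198 213 216 215 215 215 214 205 159 125 120 121]
 [221 222 223 222 222 221 222 221 220 220 186 150 143 132 153 159 155 148
  151 145 168 188 179 204 214 214 213 209 167 128 121 119]
 [221 221 222 222 222 222 222 186 150 142 109 105 150 126 123 121 105  97
   94  94 107 122 137 173 199 210 212 212 183 138 123 123]
 [221 221 
[... 2083 characters left out ...]
5  67 110 149 177 205 212 211 194]
 [222 162 115  80  47  43  44  44  50 100 145 119  79  71  74  76  74  67
   48  50  66  70  70  75 106 151 177 200 211 212 211 201]
 [222 205 150 114  79  46  49  53  56  56 108 138 128  99  79  76  74  74
   61  68  76  78  87 132 154 178 201 211 213 212 211 207]
 [222 222 205 150 114  93  67  51  49  48  55  92 118 142 133 113  95  91
   74  81 105 132 151 167 190 203 210 211 210 211 212 210]
 [222 222 221 204 149 119 111  92  84  67  55  54  75 105 114 127 136 148
  148 146 141 143 138 185 207 210 210 209 208 209 210 212]
 [222 221 220 221 161 125 125 119 115 109 106  82  68  67  77  97 110 117
  118 124 129 176 186 202 209 210 209 208 207 207 208 210]]
```

Rim extents (cols 403–424, rows 172.5–194.5) give a centre of (413.6,183.5), so the chuck is at (0.559,-0.3525), which agrees with the housing estimate.

```bash
python3 - <<'E'
from h import *
go(.559,-.3525,.17)
E
python3 -m pendant '-.65 -.72 .04 0 0 0 -1; -.65 -.72 .04 0 0 0 -1; -.65 -.72 .04 0 0 0 -1; -.65 -.72 .04 0 0 0 -1; -.65 -.72 .04 0 0 0 -1; -.65 -.72 .04 0 0 0 -1; -.65 -.72 .04 0 0 0 -1; -.65 -.72 .04 0 0 0 -1; -.65 -.72 .04 0 0 0 -1; -.57 -.74 .04 0 0 0 -1; 0 0 0 0 0 0 -1; 0 0 0 0 0 0 -1; 0 0 0 0 0 0 -1'
python3 - <<'E'
from h import *
go(.559,-.3525,.097)
shot("side","side2",5,(240,90,320,170)); 
E
```

```text
pos [ 0.4644 -0.1299  0.1826] yaw 71.44 q6 -94.2 shift [-6.423 -7.235  0.491] turn units 0.0 tilt [-0.0016  0.0007] open 0.0133 F [-0.3  0.2 -0.6] t 4.7833
clock: 5.87
tool_pos: [0.5591, -0.3516, 0.1724]
tool_rot: [[-0.948, 0.318, -0.002], [0.318, 0.948, 0.001], [0.002, 0.001, -1.0]]
contact_force: [-0.2, 0.3, -0.5]
opening: 0.0131
pos [ 0.5591 -0.3516  0.1724] yaw 71.44 q6 -108.8 shift [-0.015 -0.037  3.015] turn units 0.0 tilt [-0.0016  0.0014] open 0.0131 F [-0.2  0.3 -0.5] t 5.8667
```

View pics/side2.png

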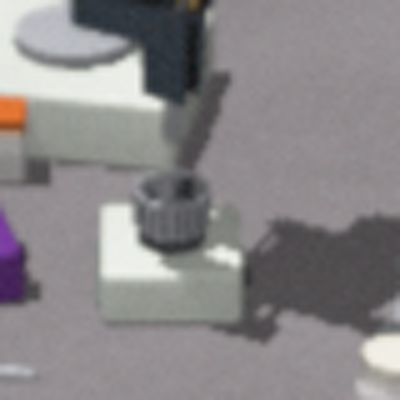

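```bash
python3 - <<'E'
from h import *
for z in(.172,.134,.092):print(z,(proj("side",[.559,-.352,z])-[240,90])*5)
im=np.load("pics/side2.npy"); print(im[108:128,268:284].mean(2).astype(int))
E
```

```text
0.172 [170.30484842  88.41757245]
0.134 [169.61999684 134.13892156]
0.092 [168.88689568 183.08145864]
[[183 114  82  65  59  57  52  54  50  65  65  66  81  81  73  75]
 [224 209 180 135 100  72  56  52  59  85  94  87  83  76  75  82]
 [232 231 226 216 172 114  82  67  66  91  99  96  81  78  76  84]
 [212 214 218 216 181 126 103  94  91 102 103  91  85  76  78  86]
 [174 176 178 177 151 119 108 104 104 103  99  90  77  76  77  87]
 [158 159 161 159 138 115 105 104 105 103  94  84  78  74  82 110]
 [155 158 157 156 131 109 105 104 105 103  89  79  78  75  89 121]
 [156 156 156 152 125 107 105 100 103 100  85  77  78  82 110 135]
 [154 151 156 150 128 107 103 102 101  94  79  75  78  84 120 138]
 [152 152 152 150 132 112 105  99  96  88  82  78  78  83 123 138]
 [148 149 151 150 141 123 112  99  89  80  77  79  80 109 133 138]
 [146 147 151 147 147 134 123 106  87  79  76  75  86 119 138 141]
 [146 151 148 151 148 140 126 104  86  76  78  80 108 135 142 140]
 [145 147 146 147 144 137 122 100  84  76  76  86 123 138 143 143]
 [140 146 146 145 142 135 121  96  81  77  82 110 135 140 143 140]
 [124 127 130 132 135 133 122 105  94  85  87 123 140 142 141 141]
 [135 139 141 130 123 119 114 106 104 103 103 122 136 145 142 140]
 [146 131 124 116 110 107 101  96  85  81  84 105 124 136 142 142]
 [130 106 101 101 102 106  95  79  62  48  66  89 102 122 137 141]
 [112  89  90 101 105 108  93  69  55  45  61  83  91 113 137 143]]
```

The rod is in the gripper, seen below the finger at native columns 272–276, with its lower end near z=0.132, as expected. Lowering it now.

```bash
python3 -m pendant '-.02 -.04 .5 0 0 0 -1; 0 0 .6 0 0 0 -1; 0 0 .6 0 0 0 -1; 0 0 .5 0 0 0 -1; 0 0 .35 0 0 0 -1; 0 0 .25 0 0 0 -1; 0 0 .1 0 0 0 -1; 0 0 0 0 0 0 -1; 0 0 0 0 0 0 -1; 0 0 0 0 0 0 -1'
python3 - <<'E'
from h import *
go(.559,-.3525,.097)
E
```

```text
clock: 6.75
tool_pos: [0.5602, -0.3537, 0.1016]
tool_rot: [[-0.948, 0.318, 0.001], [0.318, 0.948, -0.001], [-0.001, -0.0, -1.0]]
contact_force: [0.2, -0.0, -0.9]
opening: 0.0132
pos [ 0.5602 -0.3537  0.1016] yaw 71.45 q6 -108.9 shift [0.061 0.031 0.184] turn units 0.0 tilt [ 0.0009 -0.0007] open 0.0132 F [ 0.2 -0.  -0.9] t 6.75
```

```bash
python3 -m pendant '.05 .03 .08 0 0 0 -1; 0 0 .08 0 0 0 -1; 0 0 0 0 0 0 -1; 0 0 0 0 0 0 -1'; python3 -m pendant '0 0 .06 0 0 0 -1; 0 0 0 0 0 0 -1; 0 0 0 0 0 0 -1'
```

```text
clock: 7.08
tool_pos: [0.559, -0.3524, 0.097]
tool_rot: [[-0.948, 0.318, 0.0], [0.318, 0.948, -0.0], [-0.0, -0.0, -1.0]]
contact_force: [0.7, -0.3, 1.0]
opening: 0.013
clock: 7.33
tool_pos: [0.5595, -0.3529, 0.0968]
tool_rot: [[-0.948, 0.318, 0.002], [0.318, 0.948, -0.001], [-0.002, -0.001, -1.0]]
contact_force: [-2.2, 1.7, 15.7]
opening: 0.0134
```

```bash
python3 -m pendant '0 0 .06 0 0 0 -1; 0 0 0 0 0 0 -1; 0 0 0 0 0 0 -1'
```

```text
clock: 7.58
tool_pos: [0.5601, -0.3533, 0.0963]
tool_rot: [[-0.948, 0.318, 0.003], [0.318, 0.948, -0.002], [-0.004, -0.001, -1.0]]
contact_force: [-2.8, 2.5, 26.7]
opening: 0.0132
```

```bash
python3 -m pendant '0 0 -.08 0 0 0 -1; 0 0 0 0 0 0 -1; 0 0 0 0 0 0 -.7; 0 0 0 0 0 0 -.5; 0 0 0 0 0 0 0; 0 0 0 0 0 0 .5; 0 0 0 0 0 0 1; 0 0 0 0 0 0 1; 0 0 0 0 0 0 1; 0 0 0 0 0 0 1; 0 0 0 0 0 0 1; 0 0 0 0 0 0 1'
python3 - <<'E'
from h import *
go(.559,-.3525,.070)
shot("side","side3",6,(240,90,320,150)); im=np.load("pics/side3.npy")
E
```

```text
clock: 8.58
tool_pos: [0.5589, -0.3524, 0.0959]
tool_rot: [[-0.948, 0.318, -0.0], [0.318, 0.948, 0.0], [0.0, 0.0, -1.0]]
contact_force: [-0.1, -0.3, 0.5]
opening: 0.071
pos [ 0.5589 -0.3524  0.0959] yaw 71.45 q6 -108.9 shift [-0.005 -0.003  1.037] turn units 0.0 tilt [-0.  0.] open 0.071 F [-0.1 -0.3  0.5] t 8.5833
```

View pics/side3.png

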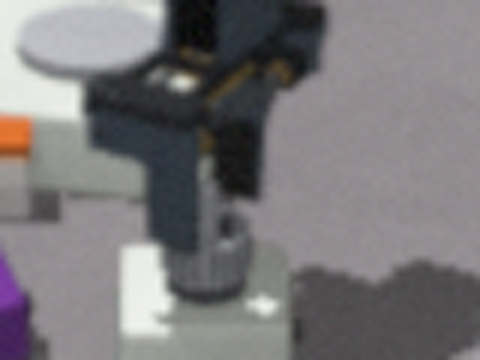

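The rod stands upright in the chuck, at crop (208,160–240) between the fingers. I'll open fully, lower round the sleeve and grip it.

```bash
python3 -m pendant '0 0 0 0 0 0 1; 0 0 0 0 0 0 1; 0 0 0 0 0 0 1; 0 0 .3 0 0 0 1; 0 0 .4 0 0 0 1; 0 0 .3 0 0 0 1; 0 0 0 0 0 0 1; 0 0 0 0 0 0 0; 0 0 0 0 0 0 0; 0 0 0 0 0 0 -.5; 0 0 0 0 0 0 -1; 0 0 0 0 0 0 -1; 0 0 0 0 0 0 -1; 0 0 0 0 0 0 -1; 0 0 0 0 0 0 -1' 50
python3 -m pendant '0 0 0 0 0 .5 -1; 0 0 0 0 0 .8 -1; 0 0 0 0 0 .8 -1; 0 0 0 0 0 .8 -1; 0 0 0 0 0 .8 -1; 0 0 0 0 0 0 -1'
python3 - <<'E'
from h import *
go(.559,-.3525,.070);print(manip.read_state()["ft_torque"])
E
```

```text
clock: 9.88
tool_pos: [0.5587, -0.3539, 0.0713]
tool_rot: [[-0.948, 0.318, 0.0], [0.318, 0.948, -0.002], [-0.001, -0.002, -1.0]]
contact_force: [-5.0, -10.4, -1.0]
opening: 0.0573
clock: 10.38
tool_pos: [0.5586, -0.354, 0.0713]
tool_rot: [[-0.811, 0.585, 0.0], [0.585, 0.811, -0.002], [-0.001, -0.002, -1.0]]
contact_force: [-4.5, -11.5, -0.1]
opening: 0.0574
pos [ 0.5586 -0.354   0.0713] yaw 54.23 q6 -91.6 shift [0.023 0.058 0.051] turn units 0.0 tilt [ 0.     -0.0024] open 0.0574 F [ -4.5 -11.5  -0.1] t 10.3833
[-1.80104064  0.77181556 -0.3363946 ]
```

```bash
python3 -m pendant '-.035 -.05 0 0 0 .8 -1; 0 0 0 0 0 .8 -1; 0 0 0 0 0 .8 -1; 0 0 0 0 0 .8 -1; 0 0 0 0 0 .8 -1; 0 0 0 0 0 .8 -1; 0 0 0 0 0 .8 -1; 0 0 0 0 0 .8 -1; 0 0 0 0 0 .8 -1; 0 0 0 0 0 .8 -1; 0 0 0 0 0 .8 -1; 0 0 0 0 0 .8 -1; 0 0 0 0 0 .8 -1; 0 0 0 0 0 .8 -1; 0 0 0 0 0 .8 -1; 0 0 0 0 0 .8 -1; 0 0 0 0 0 .8 -1; 0 0 0 0 0 .8 -1; 0 0 0 0 0 .8 -1; 0 0 0 0 0 0 -1'
python3 - <<'E'
from h import *
go(.559,-.3525,.070);print(manip.read_state()["ft_torque"])
E
python3 -m pendant '0 0 0 0 0 .8 -1; 0 0 0 0 0 .8 -1; 0 0 0 0 0 .8 -1; 0 0 0 0 0 .8 -1; 0 0 0 0 0 .8 -1; 0 0 0 0 0 .8 -1; 0 0 0 0 0 .8 -1; 0 0 0 0 0 .8 -1; 0 0 0 0 0 .8 -1; 0 0 0 0 0 .8 -1; 0 0 0 0 0 0 -1'
python3 - <<'E'
from h import *
go(.559,-.3525,.070);print(manip.read_state()["ft_torque"])
E
```

```text
clock: 12.05
tool_pos: [0.5581, -0.3543, 0.0712]
tool_rot: [[0.266, 0.964, -0.001], [0.964, -0.266, -0.0], [-0.001, -0.001, -1.0]]
contact_force: [-7.5, -3.5, 4.0]
opening: 0.0577
pos [ 0.5581 -0.3543  0.0712] yaw -15.44 q6 -22.1 shift [0.077 0.016 0.05 ] turn units 0.0 tilt [-0.0012 -0.0004] open 0.0577 F [-7.5 -3.5  4. ] t 12.05
[-0.61697313  1.24351442 -0.3308243 ]
clock: 12.97
tool_pos: [0.5579, -0.3541, 0.0712]
tool_rot: [[0.789, 0.614, -0.002], [0.614, -0.789, -0.0], [-0.001, -0.001, -1.0]]
contact_force: [-8.8, -1.7, 6.1]
opening: 0.0573
pos [ 0.5579 -0.3541  0.0712] yaw -52.1 q6 14.6 shift [ 0.075 -0.023  0.05 ] turn units 0.0 tilt [-0.0016 -0.0002] open 0.0573 F [-8.8 -1.7  6.1] t 12.9667
[-0.56707996  1.60600996 -0.30392301]
```

```bash
python3 -m pendant '0 0 0 0 0 .8 -1; 0 0 0 0 0 .8 -1; 0 0 0 0 0 .8 -1; 0 0 0 0 0 .8 -1; 0 0 0 0 0 .8 -1; 0 0 0 0 0 .8 -1; 0 0 0 0 0 .8 -1; 0 0 0 0 0 .8 -1; 0 0 0 0 0 .8 -1; 0 0 0 0 0 .8 -1; 0 0 0 0 0 0 -1'
python3 - <<'E'
from h import *
go(.559,-.3525,.070);print(manip.read_state()["ft_torque"])
E
python3 -m pendant '0 0 0 0 0 .7 -1; 0 0 0 0 0 .7 -1; 0 0 0 0 0 .7 -1; 0 0 0 0 0 .7 -1; 0 0 0 0 0 0 -1'
python3 - <<'E'
from h import *
go(.559,-.3525,.070);print(manip.read_state()["ft_torque"])
E
```

```text
clock: 13.88
tool_pos: [0.5577, -0.3539, 0.0712]
tool_rot: [[1.0, 0.021, -0.002], [0.021, -1.0, 0.0], [-0.002, -0.0, -1.0]]
contact_force: [-9.5, -0.4, 7.0]
opening: 0.0578
pos [ 0.5577 -0.3539  0.0712] yaw -88.77 q6 51.3 shift [ 0.053 -0.054  0.05 ] turn units 0.0 tilt [-0.002   0.0003] open 0.0578 F [-9.5 -0.4  7. ] t 13.8833
[-0.15154968  1.76197713 -0.29973654]
clock: 14.3
tool_pos: [0.5577, -0.3538, 0.0712]
tool_rot: [[0.98, -0.201, -0.002], [-0.201, -0.98, 0.0], [-0.002, 0.0, -1.0]]
contact_force: [-8.1, 0.2, 6.7]
opening: 0.0571
pos [ 0.5577 -0.3538  0.0712] yaw -101.57 q6 64.1 shift [ 0.04  -0.06   0.048] turn units 0.0 tilt [-0.002   0.0004] open 0.0571 F [-8.1  0.2  6.7] t 14.3
[-0.00663472  1.82966424 -0.30009133]
```

```bash
python3 -m pendant '0 0 0 0 0 .7 -1; 0 0 0 0 0 .7 -1; 0 0 0 0 0 .7 -1; 0 0 0 0 0 .7 -1; 0 0 0 0 0 0 -1'
python3 - <<'E'
from h import *
go(.559,-.3525,.070);print(manip.read_state()["ft_torque"])
E
```

```text
clock: 14.72
tool_pos: [0.5578, -0.3537, 0.0712]
tool_rot: [[0.911, -0.413, -0.002], [-0.413, -0.911, 0.0], [-0.002, 0.0, -1.0]]
contact_force: [-8.9, 0.6, 6.7]
opening: 0.0573
pos [ 0.5578 -0.3537  0.0712] yaw -114.41 q6 76.9 shift [ 0.026 -0.063  0.05 ] turn units 0.0 tilt [-0.0019  0.0005] open 0.0573 F [-8.9  0.6  6.7] t 14.7167
[ 0.13151918  1.77782382 -0.31639999]
```

```bash
python3 -m pendant '0 0 0 0 0 .7 -1; 0 0 0 0 0 .7 -1; 0 0 0 0 0 .7 -1; 0 0 0 0 0 .7 -1; 0 0 0 0 0 0 -1' | grep -v rot
python3 - <<'E'
from h import *
go(.559,-.3525,.070);print(manip.read_state()["ft_torque"])
E
python3 -m pendant '0 0 0 0 0 .7 -1; 0 0 0 0 0 .7 -1; 0 0 0 0 0 .7 -1; 0 0 0 0 0 0 -1'| grep -v rot
python3 - <<'E'
from h import *
go(.559,-.3525,.070);print(manip.read_state()["ft_torque"])
E
python3 -m pendant '0 0 0 0 0 .7 -1; 0 0 0 0 0 .7 -1; 0 0 0 0 0 0 -1; 0 0 0 0 0 0 -1'| grep -v rot
python3 - <<'E'
from h import *
go(.559,-.3525,.070);print(manip.read_state()["ft_torque"])
E
```

```text
clock: 15.13
tool_pos: [0.5578, -0.3536, 0.0712]
contact_force: [-8.6, 1.6, 7.4]
opening: 0.0572
pos [ 0.5578 -0.3536  0.0712] yaw -127.24 q6 89.7 shift [ 0.013 -0.063  0.049] turn units 0.0 tilt [-0.0019  0.0006] open 0.0572 F [-8.6  1.6  7.4] t 15.1333
[ 0.30748111  1.73013138 -0.33709322]
clock: 15.47
tool_pos: [0.5578, -0.3535, 0.0712]
contact_force: [-7.5, 2.1, 8.9]
opening: 0.0571
pos [ 0.5578 -0.3535  0.0712] yaw -136.87 q6 99.4 shift [ 0.003 -0.062  0.049] turn units 0.0 tilt [-0.0019  0.0007] open 0.0571 F [-7.5  2.1  8.9] t 15.4667
[ 0.38243428  1.57812816 -0.28128281]
clock: 15.8
tool_pos: [0.5579, -0.3535, 0.0712]
contact_force: [-7.1, 2.3, 7.8]
opening: 0.0573
pos [ 0.5579 -0.3535  0.0712] yaw -143.1 q6 105.6 shift [-0.004 -0.06   0.048] turn units 0.0 tilt [-0.0017  0.0008] open 0.0573 F [-7.1  2.3  7.8] t 15.8
[ 0.48590778  1.53566737 -0.28680931]
```

```bash
for i in 1; do :; done
python3 -m pendant '0 0 0 0 0 .7 -1; 0 0 0 0 0 .7 -1; 0 0 0 0 0 .7 -1; 0 0 0 0 0 0 -1'| grep -v rot
python3 - <<'E'
from h import *
go(.559,-.3525,.070);print(manip.read_state()["ft_torque"])
E
python3 -m pendant '0 0 0 0 0 .7 -1; 0 0 0 0 0 .7 -1; 0 0 0 0 0 0 -1; 0 0 0 0 0 0 -1'| grep -v rot
python3 - <<'E'
from h import *
go(.559,-.3525,.070);print(manip.read_state()["ft_torque"])
E
```

```text
clock: 16.13
tool_pos: [0.5579, -0.3534, 0.0712]
contact_force: [-7.6, 2.1, 8.0]
opening: 0.0571
pos [ 0.5579 -0.3534  0.0712] yaw -152.91 q6 115.4 shift [-0.014 -0.055  0.049] turn units 0.0 tilt [-0.0017  0.0008] open 0.0571 F [-7.6  2.1  8. ] t 16.1333
[ 0.55920891  1.45989291 -0.31721416]
clock: 16.47
tool_pos: [0.558, -0.3534, 0.0712]
contact_force: [-7.2, 2.9, 7.2]
opening: 0.0575
pos [ 0.558  -0.3534  0.0712] yaw -159.14 q6 121.6 shift [-0.019 -0.052  0.05 ] turn units 0.0 tilt [-0.0016  0.0009] open 0.0575 F [-7.2  2.9  7.2] t 16.4667
[ 0.59572402  1.34875396 -0.29616722]
```

```bash
python3 -m pendant '0 0 0 0 0 .7 -1; 0 0 0 0 0 .7 -1; 0 0 0 0 0 0 -1; 0 0 0 0 0 0 -1'| grep -v rot
python3 - <<'E'
from h import *
go(.559,-.3525,.070);print(manip.read_state()["ft_torque"])
E
python3 -m pendant '0 0 0 0 0 .7 -1; 0 0 0 0 0 .7 -1; 0 0 0 0 0 0 -1; 0 0 0 0 0 0 -1'| grep -v rot
python3 - <<'E'
from h import *
go(.559,-.3525,.070);print(manip.read_state()["ft_torque"])
E
```

```text
clock: 16.8
tool_pos: [0.558, -0.3534, 0.0712]
contact_force: [-7.2, 3.3, 7.7]
opening: 0.0575
pos [ 0.558  -0.3534  0.0712] yaw -165.56 q6 128.0 shift [-0.024 -0.047  0.05 ] turn units 0.0 tilt [-0.0015  0.0009] open 0.0575 F [-7.2  3.3  7.7] t 16.8
[ 0.66187354  1.20685189 -0.27585005]
clock: 17.13
tool_pos: [0.5581, -0.3533, 0.0712]
contact_force: [-6.1, 3.4, 7.4]
opening: 0.0571
pos [ 0.5581 -0.3533  0.0712] yaw -171.97 q6 134.5 shift [-0.027 -0.042  0.048] turn units 0.0 tilt [-0.0015  0.0009] open 0.0571 F [-6.1  3.4  7.4] t 17.1333
[ 0.73331829  1.24153057 -0.22722187]
```

```bash
python3 -m pendant '0 0 0 0 0 .7 -1; 0 0 0 0 0 .5 -1; 0 0 0 0 0 0 -1; 0 0 0 0 0 0 -1'| grep -v rot
python3 - <<'E'
from h import *
go(.559,-.3525,.070);print(manip.read_state()["ft_torque"])
E
python3 -m pendant '0 0 0 0 0 .7 -1; 0 0 0 0 0 .5 -1; 0 0 0 0 0 0 -1; 0 0 0 0 0 0 -1'| grep -v rot
python3 - <<'E'
from h import *
go(.559,-.3525,.070);print(manip.read_state()["ft_torque"])
shot("side","side4",6,(240,90,320,150)); shot("top","top4",6,(370,150,440,220))
a=cv2.imread("pics/side4.png");b=cv2.imread("pics/top4.png")
H=420;pad=lambda i:cv2.copyMakeBorder(i,0,H-i.shape[0],0,0,0)
cv2.imwrite("pics/c4.png",cv2.resize(cv2.hconcat([pad(a),pad(b)]),None,fx=.85,fy=.85))
E
```

```text
clock: 17.47
tool_pos: [0.5581, -0.3534, 0.0712]
contact_force: [-6.1, 3.8, 7.0]
opening: 0.057
pos [ 0.5581 -0.3534  0.0712] yaw -177.47 q6 140.0 shift [-0.033 -0.037  0.049] turn units 0.0 tilt [-0.0013  0.0009] open 0.057 F [-6.1  3.8  7. ] t 17.4667
[ 0.72346426  1.17158365 -0.19572234]
clock: 17.8
tool_pos: [0.5582, -0.3533, 0.0712]
contact_force: [-5.9, 4.0, 7.6]
opening: 0.0574
pos [ 0.5582 -0.3533  0.0712] yaw 177.04 q6 145.5 shift [-0.035 -0.031  0.049] turn units 0.0 tilt [-0.0013  0.0009] open 0.0574 F [-5.9  4.   7.6] t 17.8
[ 0.70512332  1.07362384 -0.15835684]
```

View pics/c4.png

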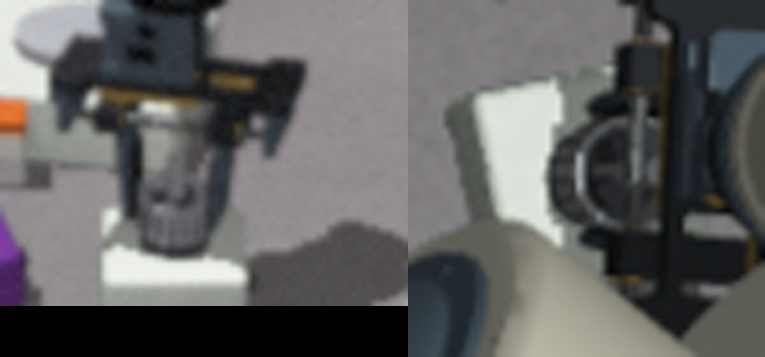

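```bash
python3 -m pendant '0 0 0 0 0 .5 -1; 0 0 0 0 0 .5 -1; 0 0 0 0 0 0 -1; 0 0 0 0 0 0 -1'| grep -v rot
python3 - <<'E'
from h import *
go(.559,-.3525,.070);print(manip.read_state()["ft_torque"])
E
python3 -m pendant '0 0 0 0 0 .5 -1; 0 0 0 0 0 .5 -1; 0 0 0 0 0 0 -1; 0 0 0 0 0 0 -1'| grep -v rot
python3 - <<'E'
from h import *
go(.559,-.3525,.070);print(manip.read_state()["ft_torque"])
E
```

```text
clock: 18.23
tool_pos: [0.5582, -0.3533, 0.0713]
contact_force: [-5.2, 3.5, 7.1]
opening: 0.0574
pos [ 0.5582 -0.3533  0.0713] yaw 172.46 q6 150.0 shift [-0.038 -0.026  0.05 ] turn units 0.0 tilt [-0.0012  0.0008] open 0.0574 F [-5.2  3.5  7.1] t 18.2333
[ 0.7265225   1.00777437 -0.10205565]
clock: 18.57
tool_pos: [0.5582, -0.3534, 0.0713]
contact_force: [-5.2, 3.7, 7.2]
opening: 0.0568
pos [ 0.5582 -0.3534  0.0713] yaw 167.87 q6 154.6 shift [-0.04  -0.023  0.05 ] turn units 0.0 tilt [-0.0012  0.0008] open 0.0568 F [-5.2  3.7  7.2] t 18.5667
[ 0.70298252  0.95532675 -0.04478783]
```

```bash
python3 -m pendant '0 0 0 0 0 .6 -1; 0 0 0 0 0 .6 -1; 0 0 0 0 0 0 -1; 0 0 0 0 0 0 -1'| grep -v rot
python3 - <<'E'
from h import *
go(.559,-.3525,.070);s=manip.read_state();print(s["ft_torque"],s["tau"])
E
python3 -m pendant '0 0 0 0 0 .6 -1; 0 0 0 0 0 .6 -1; 0 0 0 0 0 0 -1; 0 0 0 0 0 0 -1'| grep -v rot
python3 - <<'E'
from h import *
go(.559,-.3525,.070);s=manip.read_state();print(s["ft_torque"],s["tau"])
E
```

```text
clock: 18.9
tool_pos: [0.5582, -0.3536, 0.0713]
contact_force: [-5.9, 2.5, 5.4]
opening: 0.0573
pos [ 0.5582 -0.3536  0.0713] yaw 162.46 q6 160.1 shift [-0.052 -0.017  0.05 ] turn units 0.0 tilt [-0.0014  0.0001] open 0.0573 F [-5.9  2.5  5.4] t 18.9
[0.41895706 1.03506973 1.49451674] [ -0.52474374 -95.28572559 -33.11514616   1.26534976  -1.90469608
   1.91617012]
clock: 19.23
tool_pos: [0.5581, -0.3539, 0.0713]
contact_force: [-5.8, -0.2, 5.9]
opening: 0.0578
pos [ 0.5581 -0.3539  0.0713] yaw 156.93 q6 165.6 shift [-0.063 -0.011  0.052] turn units 0.0 tilt [-0.0014 -0.0001] open 0.0578 F [-5.8 -0.2  5.9] t 19.2333
[0.12380572 1.28838323 1.00981121] [  1.16869524 -94.9215889  -32.89228678   1.52024467  -1.91805482
   1.38492666]
```

The torque jumped to 1.5 N m after about 4.7 rad turned, so the sleeve is at its end stop. I'll release, go straight up and look.

```bash
python3 -m pendant '0 0 0 0 0 -.6 -1; 0 0 0 0 0 -.4 -1; 0 0 0 0 0 0 .5; 0 0 0 0 0 0 1; 0 0 0 0 0 0 1; 0 0 0 0 0 0 1; 0 0 0 0 0 0 1; 0 0 0 0 0 0 1; 0 0 0 0 0 0 1; 0 0 0 0 0 0 1; 0 0 -.6 0 0 0 1; 0 0 -.9 0 0 0 1; 0 0 -.9 0 0 0 1; 0 0 -.9 0 0 0 1; 0 0 -.9 0 0 0 1; 0 0 -.9 0 0 0 1; 0 0 -.6 0 0 0 1; 0 0 0 0 0 0 1; 0 0 0 0 0 0 1' | grep -v rot
python3 - <<'E'
from h import *
go(.4494,.0812,.215,9.1)
E
```

```text
clock: 20.82
tool_pos: [0.5592, -0.3541, 0.214]
contact_force: [0.2, 0.1, -0.3]
opening: 0.0914
pos [ 0.5592 -0.3541  0.214 ] yaw 161.47 q6 161.0 shift [-15.114   9.696  -0.06 ] turn units -6.028 tilt [ 0.0011 -0.0009] open 0.0914 F [ 0.2  0.1 -0.3] t 20.8167
```

```bash
python3 -m pendant '0 0 0 0 0 -1 1; 0 0 0 0 0 -1 1; 0 0 0 0 0 -1 1; 0 0 0 0 0 -1 1; 0 0 0 0 0 -1 1; 0 0 0 0 0 -1 1; 0 0 0 0 0 -1 1; 0 0 0 0 0 -1 1; 0 0 0 0 0 -1 1; 0 0 0 0 0 -1 1; 0 0 0 0 0 -1 1; 0 0 0 0 0 -1 1; 0 0 0 0 0 -1 1; 0 0 0 0 0 -1 1; 0 0 0 0 0 -1 1; 0 0 0 0 0 -1 1; 0 0 0 0 0 -1 1; 0 0 0 0 0 -1 1; 0 0 0 0 0 -1 1; 0 0 0 0 0 -1 1' | grep -v rot
python3 -m pendant '0 0 0 0 0 -1 .2; 0 0 0 0 0 -1 .2; 0 0 0 0 0 -1 .2; 0 0 0 0 0 -1 .2; 0 0 0 0 0 -1 .2; 0 0 0 0 0 -1 .2; 0 0 0 0 0 -1 .2; 0 0 0 0 0 -1 .2; 0 0 0 0 0 -1 .2; 0 0 0 0 0 -1 .2; 0 0 0 0 0 -1 .2; 0 0 0 0 0 -1 .2; 0 0 0 0 0 -1 .2; 0 0 0 0 0 -1 .2; 0 0 0 0 0 -1 .2; 0 0 0 0 0 -1 .2; 0 0 0 0 0 -1 .2; 0 0 0 0 0 -1 .2; 0 0 0 0 0 -1 .2; 0 0 0 0 0 -1 .2' | grep -v rot
python3 -m pendant '0 0 0 0 0 -1 -.1; 0 0 0 0 0 -1 -.1; 0 0 0 0 0 -1 -.1; 0 0 0 0 0 -1 -.1; 0 0 0 0 0 -.8 -.1; 0 0 0 0 0 -.5 -.1; 0 0 0 0 0 0 -.1'
python3 - <<'E'
from h import *
go(.4494,.0812,.215,9.1)
E
```

```text
clock: 22.48
tool_pos: [0.5584, -0.3535, 0.2119]
contact_force: [-0.0, -0.6, -0.3]
opening: 0.0916
clock: 24.15
tool_pos: [0.5584, -0.3535, 0.2119]
contact_force: [-0.1, 0.9, 0.1]
opening: 0.0546
clock: 24.73
tool_pos: [0.5584, -0.3535, 0.212]
tool_rot: [[-0.16, 0.987, -0.002], [0.987, 0.16, 0.001], [0.002, -0.001, -1.0]]
contact_force: [0.1, -0.4, 0.4]
opening: 0.041
pos [ 0.5584 -0.3535  0.212 ] yaw 9.23 q6 -46.7 shift [17.864 -1.515 -0.091] turn units 0.028 tilt [-0.0017  0.0013] open 0.041 F [ 0.1 -0.4  0.4] t 24.7333
```

```bash
cat >> h.py <<'E'
def straps(f):
    im=shot("top",f); V=im.max(2); S=im.max(2).astype(int)-im.min(2)
    n,l,st,c=cv2.connectedComponentsWithStats(((V>165)&(S<30)).astype(np.uint8))
    for i in range(1,n):
        if 10<st[i,4]<80 and 100<c[i][0]<330 and 195<c[i][1]<300:
            r=cv2.minAreaRect(np.argwhere(l==i)[:,::-1].astype(np.float32)); b=np.array([onz("top",*p,.105)[:2] for p in cv2.boxPoints(r)])
            e=max(b[1]-b[0],b[2]-b[1],key=np.linalg.norm); a=np.degrees(np.arctan2(e[1],e[0]))
            print("strap",c[i].round(1),st[i,4],onz("top",*c[i],.105)[:2].round(4),"normal",round((a+180)%180-90,1))
E
python3 - <<'E'
from h import *
straps("top5"); im=np.load("pics/top5.npy"); save(im,"top5",2.6,(135,105,440,255))
E
```

```text
strap [138.8 224.6] 28 [0.4442 0.3306] normal -13.0
strap [240.5 224.4] 30 [0.4491 0.0811] normal 10.4
strap [174.4 237.2] 32 [0.415  0.2426] normal -25.5
```

View pics/top5.png

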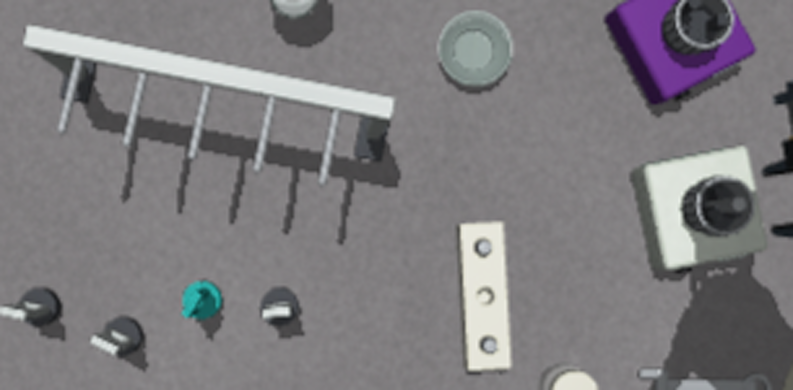

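The rod is standing in the closed chuck at crop (730,203), both stubs are still in the block, and the hangers have not moved. On to hanger 3.

```bash
python3 -m pendant '.94 -.08 0 0 0 0 -.1; .94 -.08 0 0 0 0 -.1; .94 -.08 0 0 0 0 -.1; .94 -.08 0 0 0 0 -.1; .94 -.08 0 0 0 0 -.1; .94 -.08 0 0 0 0 -.1; .94 -.08 0 0 0 0 -.1; .94 -.08 0 0 0 0 -.1; .94 -.08 0 0 0 0 -.1; .94 -.08 0 0 0 0 -.1; .94 -.08 0 0 0 0 -.1; .94 -.08 0 0 0 0 -.1; .94 -.08 0 0 0 0 -.1; .94 -.08 0 0 0 0 -.1; .94 -.08 0 0 0 0 -.1; .94 -.08 0 0 0 0 -.1; .94 -.08 0 0 0 0 -.1; .94 -.08 0 0 0 0 -.1; .94 -.08 0 0 0 0 -.1; 0 0 0 0 0 0 -.1' | grep -v rot
python3 - <<'E'
from h import *
go(.4490,.0807,.073,9.5)
E
```

```text
clock: 26.45
tool_pos: [0.4492, 0.0838, 0.2129]
contact_force: [0.1, -0.6, -0.4]
opening: 0.041
pos [0.4492 0.0838 0.2129] yaw 9.11 q6 -6.1 shift [-0.126 -0.018  5.598] turn units -0.085 tilt [-0.0014  0.0008] open 0.041 F [ 0.1 -0.6 -0.4] t 26.45
```

```bash
python3 -m pendant '-.1 0 .6 0 0 0 -.1; 0 0 .9 0 0 0 -.1; 0 0 .9 0 0 0 -.1; 0 0 .9 0 0 0 -.1; 0 0 .9 0 0 0 -.1; 0 0 .8 0 0 0 -.1; 0 0 .5 0 0 0 -.1; 0 0 .1 0 0 0 -.1; 0 0 0 0 0 0 -.1; 0 0 0 0 0 0 -1; 0 0 0 0 0 0 -1; 0 0 0 0 0 0 -1; 0 0 0 0 0 0 -1; 0 0 0 0 0 0 -1; 0 0 0 0 0 0 -1' 35 | grep -v rot
python3 -m pendant '0 0 -.4 0 0 0 -1; 0 0 -.8 0 0 0 -1; 0 0 -.9 0 0 0 -1; 0 0 -.9 0 0 0 -1; 0 0 -.9 0 0 0 -1; 0 0 -.9 0 0 0 -1; 0 0 -.6 0 0 0 -1; 0 0 0 0 0 0 -1; 0 0 0 0 0 0 -1' | grep -v rot
python3 - <<'E'
from h import *
c=np.array([.6629,.1409]);a=np.radians(-10.1);ex=np.array([np.cos(a),np.sin(a)]);ey=np.array([-ex[1],ex[0]])
w=c-.115*ex-.116*ey; go(*w,.204,-10.1)
E
```

```text
clock: 27.7
tool_pos: [0.4511, 0.0785, 0.0736]
contact_force: [0.9, -0.9, -2.5]
opening: 0.0081
clock: 28.45
tool_pos: [0.4512, 0.0785, 0.2087]
contact_force: [0.6, 0.8, -2.3]
opening: 0.0079
pos [0.4512 0.0785 0.2087] yaw 9.11 q6 -6.7 shift [-1.743  2.884  0.19 ] turn units 4.191 tilt [0.0013 0.    ] open 0.0079 F [ 0.6  0.8 -2.3] t 28.45
```

```bash
python3 -m pendant '0 0 0 0 0 .84 -1; 0 0 0 0 0 .84 -1; 0 0 0 0 0 .84 -1; 0 0 0 0 0 .84 -1; 0 0 0 0 0 .84 -1; 0 0 0 0 0 0 -1; 0 0 0 0 0 0 -1' | grep -v rot
python3 - <<'E'
from h import *
c=np.array([.6629,.1409]);a=np.radians(-10.1);ex=np.array([np.cos(a),np.sin(a)]);ey=np.array([-ex[1],ex[0]])
w=c-.112*ex-.118*ey; go(*w,.2046,-10.1)
E
```

```text
clock: 29.03
tool_pos: [0.4505, 0.0784, 0.2074]
contact_force: [-0.3, -0.5, -2.7]
opening: 0.0076
pos [0.4505 0.0784 0.2074] yaw -10.02 q6 12.4 shift [-0.775  3.446  0.105] turn units 0.017 tilt [-0.0019 -0.0001] open 0.0076 F [-0.3 -0.5 -2.7] t 29.0333
```

```bash
python3 -m pendant '-.13 .57 .02 0 0 0 -1; -.13 .57 .02 0 0 0 -1; -.13 .57 .02 0 0 0 -1; -.13 .57 .02 0 0 0 -1; -.13 .57 .02 0 0 0 -1; -.13 .57 0 0 0 0 -1; 0 0 0 0 0 0 -1; 0 0 0 0 0 0 -1; 0 0 0 0 0 0 -1' | grep -v rot
python3 - <<'E'
from h import *
c=np.array([.6629,.1409]);a=np.radians(-10.1);ex=np.array([np.cos(a),np.sin(a)]);ey=np.array([-ex[1],ex[0]])
w=c-.045*ex-.118*ey; go(*w,.2046,-10.1)
im=shot("side","side6",6,(170,130,270,230))
p=manip.read_state()["tool_pos"]
w=[*(c-.075*ex-.116*ey),.18]
print("exp peg tip",(proj("side",w)-[170,130])*6,"slot c",(proj("side",[p[0],p[1],p[2]-.0736+.049])-[170,130])*6)
E
```

```text
clock: 29.78
tool_pos: [0.5311, 0.0444, 0.2053]
contact_force: [0.5, 1.1, -1.7]
opening: 0.0079
pos [0.5311 0.0444 0.2053] yaw -10.07 q6 8.4 shift [0.005 2.715 0.025] turn units 0.007 tilt [-0.0014  0.0001] open 0.0079 F [ 0.5  1.1 -1.7] t 29.7833
exp peg tip [454.9751058  204.66696432] slot c [526.14901387 217.16189283]
```

View pics/side6.png

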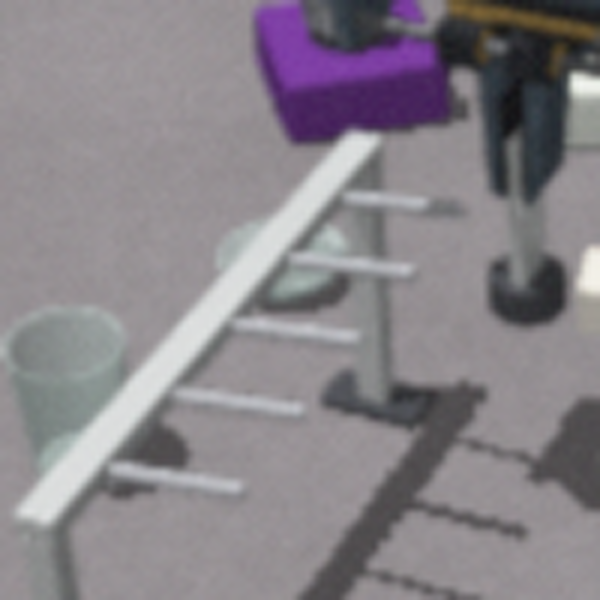

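The peg tip is at crop (462,209), within about 1 px of the prediction. The hanger strap is at (525,230), in line with it. Sliding it on.

```bash
python3 -m pendant '0 .3 0 0 0 0 -1; 0 .4 0 0 0 0 -1; 0 .4 0 0 0 0 -1; 0 .4 0 0 0 0 -1; 0 .3 0 0 0 0 -1; 0 0 0 0 0 0 -1; 0 0 0 0 0 0 -1' | grep -v rot
python3 -m pendant '0 .3 0 0 0 0 -1; 0 .4 0 0 0 0 -1; 0 .3 0 0 0 0 -1; 0 0 0 0 0 0 -1; 0 0 0 0 0 0 -1; 0 0 0 0 0 0 -1' | grep -v rot
python3 - <<'E'
from h import *
go(.6005,.0329,.190,-10.1)
E
```

```text
clock: 30.42
tool_pos: [0.5764, 0.0362, 0.2056]
contact_force: [-0.0, 0.6, -2.2]
opening: 0.0079
clock: 30.92
tool_pos: [0.6005, 0.0319, 0.2058]
contact_force: [0.1, -1.1, -1.9]
opening: 0.0078
pos [0.6005 0.0319 0.2058] yaw -10.14 q6 7.5 shift [ 0.04  -0.006  0.63 ] turn units -0.009 tilt [-0.0005  0.    ] open 0.0078 F [ 0.1 -1.1 -1.9] t 30.9167
```

```bash
python3 -m pendant '0 0 .2 0 0 0 -1; 0 0 .2 0 0 0 -1; 0 0 .1 0 0 0 -1; 0 0 0 0 0 0 -1; 0 0 0 0 0 0 -1' | grep -v rot;  python3 -m pendant '0 0 .06 0 0 0 -1; 0 0 0 0 0 0 -1; 0 0 0 0 0 0 -1' | grep -v rot; python3 -m pendant '0 0 .06 0 0 0 -1; 0 0 0 0 0 0 -1; 0 0 0 0 0 0 -1' | grep -v rot
```

```text
clock: 31.33
tool_pos: [0.6005, 0.0319, 0.1931]
contact_force: [-0.1, -0.2, -2.4]
opening: 0.0078
clock: 31.58
tool_pos: [0.6007, 0.0319, 0.1919]
contact_force: [0.1, -0.3, -2.3]
opening: 0.0078
clock: 31.83
tool_pos: [0.6007, 0.0319, 0.1904]
contact_force: [0.2, 0.2, -2.3]
opening: 0.0078
```

```bash
python3 -m pendant '0 0 .06 0 0 0 -1; 0 0 0 0 0 0 -1; 0 0 0 0 0 0 -1' | grep -v rot;  python3 -m pendant '0 0 .06 0 0 0 -1; 0 0 0 0 0 0 -1; 0 0 0 0 0 0 -1' | grep -v rot
```

```text
clock: 32.08
tool_pos: [0.6008, 0.0319, 0.1894]
contact_force: [-2.6, -0.1, 4.3]
opening: 0.0079
clock: 32.33
tool_pos: [0.601, 0.0319, 0.1889]
contact_force: [-8.0, -0.6, 20.8]
opening: 0.008
```

```bash
python3 -m pendant '0 0 -.08 0 0 0 -1; 0 0 0 0 0 0 -1; 0 0 0 0 0 0 -.7; 0 0 0 0 0 0 -.5; 0 0 0 0 0 0 -.2; 0 0 0 0 0 0 -.1; 0 0 0 0 0 0 -.1; 0 0 0 0 0 0 -.1; 0 0 -.3 0 0 0 -.1; 0 0 -.6 0 0 0 -.1; 0 0 -.8 0 0 0 -.1; 0 0 -.8 0 0 0 -.1; 0 0 0 0 0 0 -.1; 0 0 0 0 0 0 -.1' | grep -v rot
python3 - <<'E'
from h import *
go(.415,.2425,.255,-25.5)
straps("top7")
shot("side","side7",4.5,(155,120,320,250))
E
```

```text
clock: 33.5
tool_pos: [0.6014, 0.0319, 0.2534]
contact_force: [0.3, -0.2, 0.8]
opening: 0.0411
pos [0.6014 0.0319 0.2534] yaw -10.14 q6 7.5 shift [ 6.981 -8.821 -0.085] turn units 3.351 tilt [ 0.0026 -0.0001] open 0.0411 F [ 0.3 -0.2  0.8] t 33.5
strap [139.  224.7] 26 [0.444 0.33 ] normal -13.0
strap [174.4 237.1] 31 [0.4152 0.2428] normal -25.5
```

View pics/side7.png

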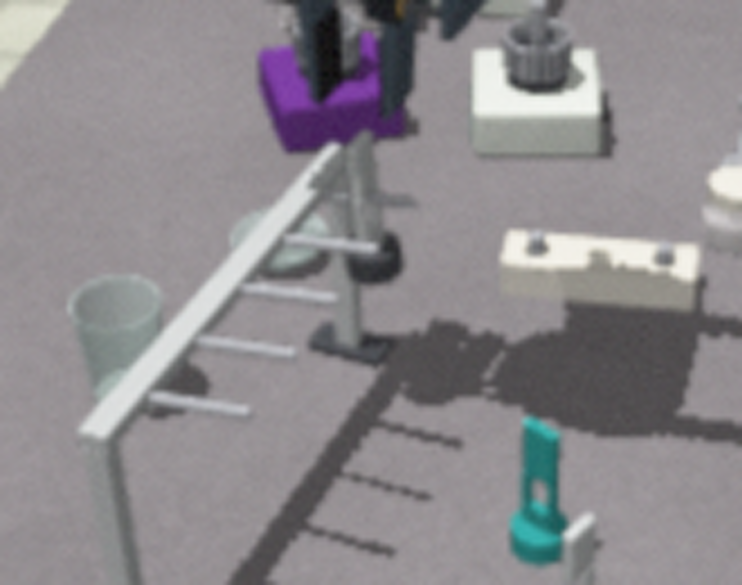

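Hanger 3 hangs on the peg nearest the chuck, at crop (365,200), and the rod is upright in the chuck. Next is hanger 2.

```bash
python3 -m pendant '.7 -.88 0 0 0 0 -.1; .7 -.88 0 0 0 0 -.1; .7 -.88 0 0 0 0 -.1; .7 -.88 0 0 0 0 -.1; .7 -.88 0 0 0 0 -.1; .7 -.88 0 0 0 0 -.1; .7 -.88 0 0 0 0 -.1; .7 -.88 0 0 0 0 -.1; .7 -.88 0 0 0 0 -.1; .7 -.88 0 0 0 0 -.1; 0 0 .5 0 0 .8 -.1; 0 0 .5 0 0 .8 -.1; 0 0 .5 0 0 .8 -.1; 0 0 .5 0 0 .8 -.1; 0 0 0 0 0 .15 -.1; 0 0 0 0 0 0 -.1; 0 0 0 0 0 0 -.1' | grep -v rot
python3 - <<'E'
from h import *
go(.415,.2425,.073,-25.5)
E
```

```text
clock: 35.02
tool_pos: [0.4151, 0.2429, 0.2022]
contact_force: [-0.2, 0.3, -0.3]
opening: 0.041
pos [0.4151 0.2429 0.2022] yaw -25.38 q6 48.6 shift [-1.500e-02  4.000e-03  5.168e+00] turn units 0.026 tilt [-0.0001 -0.0001] open 0.041 F [-0.2  0.3 -0.3] t 35.0167
```

```bash
python3 -m pendant '0 0 .6 0 0 0 -.1; 0 0 .9 0 0 0 -.1; 0 0 .9 0 0 0 -.1; 0 0 .9 0 0 0 -.1; 0 0 .9 0 0 0 -.1; 0 0 .6 0 0 0 -.1; 0 0 .35 0 0 0 -.1; 0 0 0 0 0 0 -.1; 0 0 0 0 0 0 -.1; 0 0 0 0 0 0 -1; 0 0 0 0 0 0 -1; 0 0 0 0 0 0 -1; 0 0 0 0 0 0 -1; 0 0 0 0 0 0 -1; 0 0 0 0 0 0 -1' 35 | grep -v rot
python3 -m pendant '0 0 -.4 0 0 0 -1; 0 0 -.8 0 0 0 -1; 0 0 -.9 0 0 0 -1; 0 0 -.9 0 0 0 -1; 0 0 -.9 0 0 0 -1; 0 0 -.9 0 0 0 -1; 0 0 -.5 0 0 0 -1; 0 0 0 0 0 -.84 -1; 0 0 0 0 0 -.84 -1; 0 0 0 0 0 -.84 -1; 0 0 0 0 0 -.84 -1; 0 0 0 0 0 0 -1; 0 0 0 0 0 0 -1' | grep -v rot
python3 - <<'E'
from h import *
c=np.array([.6629,.1409]);a=np.radians(-10.1);ex=np.array([np.cos(a),np.sin(a)]);ey=np.array([-ex[1],ex[0]])
w=c-.112*ex-.001*ey; go(*w,.2050,-10.1)
E
```

```text
clock: 36.27
tool_pos: [0.4152, 0.2429, 0.0734]
contact_force: [-0.4, 0.5, 5.9]
opening: 0.0077
clock: 37.35
tool_pos: [0.4148, 0.2428, 0.2055]
contact_force: [-0.3, -0.5, -2.4]
opening: 0.0078
pos [0.4148 0.2428 0.2055] yaw -10.21 q6 33.4 shift [-2.301  6.011  0.02 ] turn units -0.025 tilt [-0.0004 -0.0002] open 0.0078 F [-0.3 -0.5 -2.4] t 37.35
```

```bash
python3 -m pendant '-.7 .3 0 0 0 0 -1; -.8 .6 0 0 0 0 -1; -.8 .7 0 0 0 0 -1; 0 .8 0 0 0 0 -1; 0 .9 0 0 0 0 -1; 0 .9 0 0 0 0 -1; 0 .8 0 0 0 0 -1; 0 .6 0 0 0 0 -1; 0 .4 0 0 0 0 -1; 0 0 0 0 0 0 -1; 0 0 0 0 0 0 -1; 0 0 0 0 0 0 -1' | grep -v rot
python3 - <<'E'
from h import *
c=np.array([.6629,.1409]);a=np.radians(-10.1);ex=np.array([np.cos(a),np.sin(a)]);ey=np.array([-ex[1],ex[0]])
w=c-.043*ex-.001*ey; go(*w,.2050,-10.1)
shot("side","side8",6,(170,130,270,230))
E
```

```text
clock: 38.35
tool_pos: [0.5515, 0.1601, 0.2055]
contact_force: [0.3, 0.1, -2.1]
opening: 0.0081
pos [0.5515 0.1601 0.2055] yaw -10.12 q6 20.4 shift [-0.015  2.8    0.017] turn units -0.005 tilt [-0.001  -0.0001] open 0.0081 F [ 0.3  0.1 -2.1] t 38.35
```

View pics/side8.png

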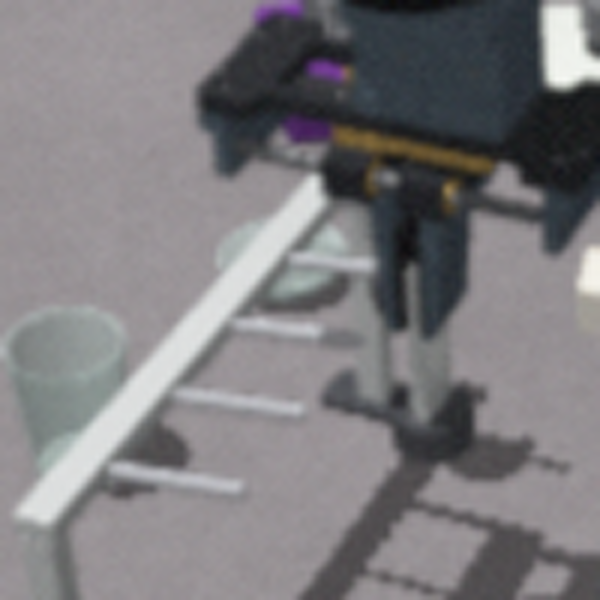

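The middle peg's tip is at crop (358,338) and the slot is level with it near (425,350). Inserting.

```bash
python3 -m pendant '0 .3 0 0 0 0 -1; 0 .4 0 0 0 0 -1; 0 .4 0 0 0 0 -1; 0 .4 0 0 0 0 -1; 0 .3 0 0 0 0 -1; 0 0 0 0 0 0 -1; 0 0 0 0 0 0 -1' | grep -v rot
python3 -m pendant '0 .3 0 0 0 0 -1; 0 .4 0 0 0 0 -1; 0 .3 0 0 0 0 -1; 0 0 0 0 0 0 -1; 0 0 0 0 0 0 -1; 0 0 0 0 0 0 -1' | grep -v rot
python3 -m pendant '0 0 .2 0 0 0 -1; 0 0 .2 0 0 0 -1; 0 0 .16 0 0 0 -1; 0 0 0 0 0 0 -1; 0 0 0 0 0 0 -1' | grep -v rot;  python3 -m pendant '0 0 .06 0 0 0 -1; 0 0 0 0 0 0 -1; 0 0 0 0 0 0 -1' | grep -v rot
```

```text
clock: 38.98
tool_pos: [0.5972, 0.1519, 0.2053]
contact_force: [-0.8, -0.7, -1.8]
opening: 0.0078
clock: 39.48
tool_pos: [0.6213, 0.1477, 0.2055]
contact_force: [0.0, -0.6, -2.6]
opening: 0.008
clock: 39.9
tool_pos: [0.6212, 0.1477, 0.1913]
contact_force: [0.2, -0.2, -1.9]
opening: 0.0078
clock: 40.15
tool_pos: [0.6215, 0.1477, 0.1902]
contact_force: [0.3, 0.3, -3.5]
opening: 0.0079
```

```bash
python3 -m pendant '0 0 .06 0 0 0 -1; 0 0 0 0 0 0 -1; 0 0 0 0 0 0 -1' | grep -v rot
```

```text
clock: 40.4
tool_pos: [0.6216, 0.1477, 0.1893]
contact_force: [-1.7, 0.6, 7.2]
opening: 0.0075
```

Contact is at the expected height. Releasing and raising.

```bash
python3 -m pendant '0 0 -.02 0 0 0 -1; 0 0 0 0 0 0 -1; 0 0 0 0 0 0 -.7; 0 0 0 0 0 0 -.5; 0 0 0 0 0 0 -.2; 0 0 0 0 0 0 -.1; 0 0 0 0 0 0 -.1; 0 0 0 0 0 0 -.1; 0 0 -.3 0 0 0 -.1; 0 0 -.6 0 0 0 -.1; 0 0 -.8 0 0 0 -.1; 0 0 -.8 0 0 0 -.1; 0 0 0 0 0 0 -.1; 0 0 0 0 0 0 -.1' | grep -v rot
python3 - <<'E'
from h import *
go(.444,.330,.255,-13)
straps("top9")
E
```

```text
clock: 41.57
tool_pos: [0.6221, 0.1478, 0.2532]
contact_force: [-0.2, 0.1, 0.4]
opening: 0.0413
pos [0.6221 0.1478 0.2532] yaw -10.09 q6 18.1 shift [ 5.925 -8.291 -0.087] turn units 0.634 tilt [0.0026 0.0004] open 0.0413 F [-0.2  0.1  0.4] t 41.5667
```

Hanger 1 was not detected, so it may be in shadow, occluded or knocked. I'll look.

```bash
python3 - <<'E'
from h import *
im=np.load("pics/top9.npy"); save(im,"top9c",3,(90,120,290,290))
E
```

```text
(no output)
```

View pics/top9c.png

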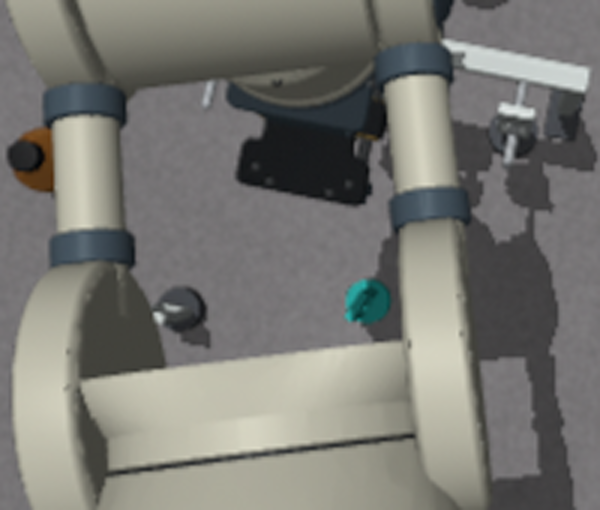

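Hanger 1's puck is at native (150.7,222.7), unchanged. Its strap is only hidden by the arm, so I go ahead.

```bash
python3 -m pendant '.59 -.83 0 0 0 0 -.1; .59 -.83 0 0 0 0 -.1; .59 -.83 0 0 0 0 -.1; .59 -.83 0 0 0 0 -.1; .59 -.83 0 0 0 0 -.1; .59 -.83 0 0 0 0 -.1; .59 -.83 0 0 0 0 -.1; .59 -.83 0 0 0 0 -.1; .59 -.83 0 0 0 0 -.1; .59 -.83 0 0 0 0 -.1; 0 0 .5 0 0 .3 -.1; 0 0 .5 0 0 .33 -.1; 0 0 .5 0 0 0 -.1; 0 0 .5 0 0 0 -.1; 0 0 0 0 0 0 -.1; 0 0 0 0 0 0 -.1' | grep -v rot
python3 - <<'E'
from h import *
go(.4436,.330,.073,-13)
E
```

```text
clock: 42.95
tool_pos: [0.4425, 0.3289, 0.2009]
contact_force: [0.2, -0.2, -0.0]
opening: 0.0412
pos [0.4425 0.3289 0.2009] yaw -12.98 q6 43.4 shift [0.059 0.043 5.116] turn units 0.004 tilt [-0.002  -0.0012] open 0.0412 F [ 0.2 -0.2 -0. ] t 42.95
```

```bash
python3 -m pendant '.04 .03 .6 0 0 0 -.1; 0 0 .9 0 0 0 -.1; 0 0 .9 0 0 0 -.1; 0 0 .9 0 0 0 -.1; 0 0 .9 0 0 0 -.1; 0 0 .6 0 0 0 -.1; 0 0 .3 0 0 0 -.1; 0 0 0 0 0 0 -.1; 0 0 0 0 0 0 -.1; 0 0 0 0 0 0 -1; 0 0 0 0 0 0 -1; 0 0 0 0 0 0 -1; 0 0 0 0 0 0 -1; 0 0 0 0 0 0 -1; 0 0 0 0 0 0 -1' 35 | grep -v rot
python3 -m pendant '0 0 -.4 0 0 0 -1; 0 0 -.8 0 0 0 -1; 0 0 -.9 0 0 0 -1; 0 0 -.9 0 0 0 -1; 0 0 -.9 0 0 0 -1; 0 0 -.9 0 0 0 -1; 0 0 -.45 0 0 0 -1; 0 0 0 0 0 -.33 -1; 0 0 0 0 0 -.3 -1; 0 0 0 0 0 0 -1; 0 0 0 0 0 0 -1' | grep -v rot
python3 - <<'E'
from h import *
c=np.array([.6629,.1409]);a=np.radians(-10.1);ex=np.array([np.cos(a),np.sin(a)]);ey=np.array([-ex[1],ex[0]])
w=c-.112*ex+.115*ey; go(*w,.2050,-10.1)
E
```

```text
clock: 44.2
tool_pos: [0.4442, 0.3302, 0.0745]
contact_force: [-0.3, 0.0, 3.2]
opening: 0.0081
clock: 45.12
tool_pos: [0.4436, 0.3299, 0.2051]
contact_force: [0.2, 0.6, -2.9]
opening: 0.0078
pos [0.4436 0.3299 0.2051] yaw -10.12 q6 40.6 shift [-1.303e+00  5.481e+00  3.000e-03] turn units -0.003 tilt [-0.0008 -0.0005] open 0.0078 F [ 0.2  0.6 -2.9] t 45.1167
```

```bash
python3 -m pendant '-.4 .4 0 0 0 0 -1; -.5 .7 0 0 0 0 -1; -.4 .9 0 0 0 0 -1; 0 .9 0 0 0 0 -1; 0 .9 0 0 0 0 -1; 0 .8 0 0 0 0 -1; 0 .6 0 0 0 0 -1; 0 .28 0 0 0 0 -1; 0 0 0 0 0 0 -1; 0 0 0 0 0 0 -1; 0 0 0 0 0 0 -1' | grep -v rot
python3 - <<'E'
from h import *
c=np.array([.6629,.1409]);a=np.radians(-10.1);ex=np.array([np.cos(a),np.sin(a)]);ey=np.array([-ex[1],ex[0]])
w=c-.043*ex+.115*ey; go(*w,.2050,-10.1)
shot("side","side10",5,(155,150,275,260))
E
```

```text
clock: 46.03
tool_pos: [0.5721, 0.2743, 0.2052]
contact_force: [1.1, 0.0, -3.3]
opening: 0.0078
pos [0.5721 0.2743 0.2052] yaw -10.08 q6 30.3 shift [-0.016  2.793  0.006] turn units 0.004 tilt [-0.0011 -0.0002] open 0.0078 F [ 1.1  0.  -3.3] t 46.0333
```

View pics/side10.png

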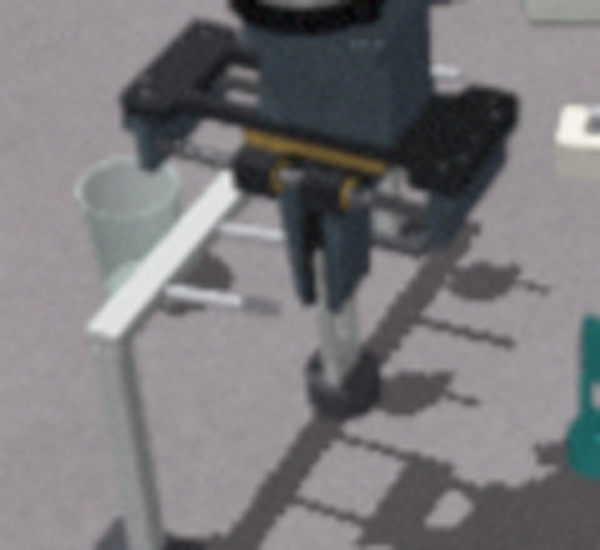

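The last peg's tip is at crop (278,306) and the slot is at (340,320), in line with it. Inserting.

```bash
python3 -m pendant '0 .3 0 0 0 0 -1; 0 .4 0 0 0 0 -1; 0 .4 0 0 0 0 -1; 0 .4 0 0 0 0 -1; 0 .3 0 0 0 0 -1; 0 0 0 0 0 0 -1; 0 0 0 0 0 0 -1' | grep -v rot
python3 -m pendant '0 .3 0 0 0 0 -1; 0 .4 0 0 0 0 -1; 0 .3 0 0 0 0 -1; 0 0 0 0 0 0 -1; 0 0 0 0 0 0 -1; 0 0 0 0 0 0 -1' | grep -v rot
python3 -m pendant '0 0 .2 0 0 0 -1; 0 0 .2 0 0 0 -1; 0 0 .16 0 0 0 -1; 0 0 0 0 0 0 -1; 0 0 0 0 0 0 -1' | grep -v rot;  python3 -m pendant '0 0 .05 0 0 0 -1; 0 0 0 0 0 0 -1; 0 0 0 0 0 0 -1' | grep -v rot
```

```text
clock: 46.67
tool_pos: [0.6179, 0.266, 0.2051]
contact_force: [-1.0, -0.4, -2.1]
opening: 0.0079
clock: 47.17
tool_pos: [0.6419, 0.2618, 0.2052]
contact_force: [-0.3, 0.3, -1.9]
opening: 0.0076
clock: 47.58
tool_pos: [0.6418, 0.2619, 0.191]
contact_force: [0.5, -0.4, -1.9]
opening: 0.0075
clock: 47.83
tool_pos: [0.642, 0.2619, 0.1905]
contact_force: [-2.8, -0.3, 3.2]
opening: 0.0079
```

Contact again at the expected height. I'll release, raise, retreat towards the robot and check everything.

```bash
python3 -m pendant '0 0 0 0 0 0 -.7; 0 0 0 0 0 0 -.5; 0 0 0 0 0 0 -.2; 0 0 0 0 0 0 -.1; 0 0 0 0 0 0 -.1; 0 0 0 0 0 0 -.1; 0 0 -.3 0 0 0 -.1; 0 0 -.6 0 0 0 -.1; 0 0 -.8 0 0 0 -.1; 0 0 -.8 0 0 0 -.1; 0 0 -.5 0 0 0 -.1; 0 0 0 0 0 0 -.1' | grep -v rot
python3 -m pendant '.7 -.8 0 0 0 0 -.1; .8 -.8 0 0 0 0 -.1; .8 -.8 0 0 0 0 -.1; .8 -.8 0 0 0 0 -.1; .8 -.8 0 0 0 0 -.1; .8 -.8 0 0 0 0 -.1; .8 -.8 0 0 0 0 -.1; .8 -.8 0 0 0 0 -.1; .8 -.8 0 0 0 0 -.1; .8 -.8 0 0 0 0 -.1; .8 -.8 0 0 0 0 -.1; .8 -.8 0 0 0 0 -.1; 0 0 0 0 0 0 -.1; 0 0 0 0 0 0 -.1' | grep -v rot
python3 - <<'E'
from h import *
a=shot("side","sa");b=shot("top","tb")
save(a,"sa",3.5,(155,105,330,265)); save(b,"tb",2.6,(95,60,440,270))
A=cv2.imread("pics/sa.png");B=cv2.imread("pics/tb.png");B=cv2.resize(B,(612,int(B.shape[0]*612/B.shape[1])))
cv2.imwrite("pics/tb2.png",B)
E
```

```text
clock: 48.83
tool_pos: [0.6434, 0.2623, 0.269]
contact_force: [0.6, 0.1, -0.1]
opening: 0.0413
clock: 50.0
tool_pos: [0.4463, 0.5386, 0.2646]
contact_force: [-0.3, -0.3, 0.4]
opening: 0.0408
```

View pics/sa.png

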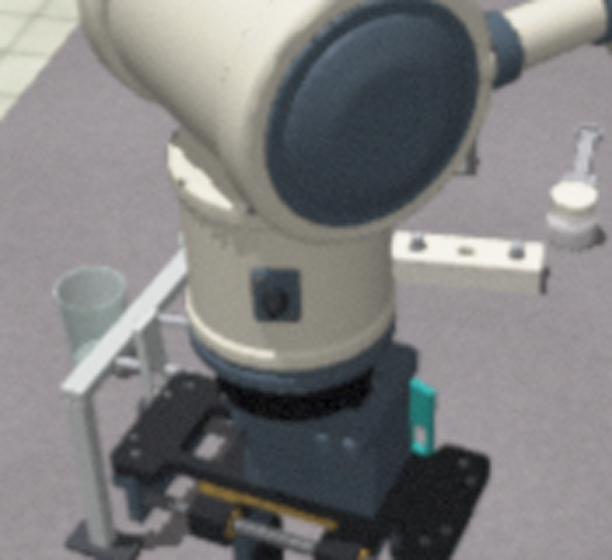

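View pics/tb2.png

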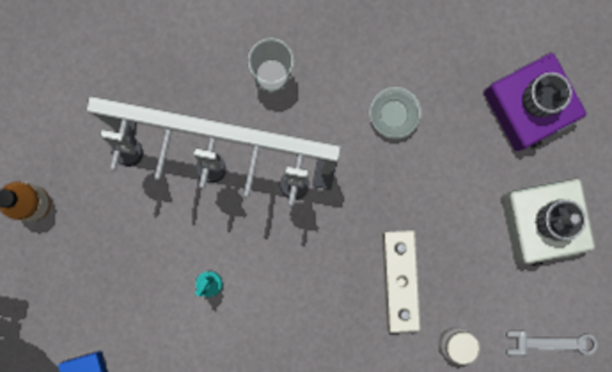

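All three hangers hang on pegs and none remain on the bench. The rod stands in the chuck, and the bystanders and look-alikes are where they were. One numeric check of the rod's top, then I hand in.

```bash
python3 - <<'E'
from h import *
b=np.load("pics/tb.npy"); a=np.load("pics/top0.npy")
m=cv2.GaussianBlur(b,(0,0),.8).max(2)[176:191,408:428]; print("expected rod top",proj("top",[.558,-.354,.122]))
t=(b.max(2)[174:193,406:430]>105).astype(np.uint8); print(b.max(2)[176:192,408:428])
s=manip.read_state(); print(s["clock"],s["contact_force"].round(1))
manip.finish_job()
E
```

```text
expected rod top [419.2863408  183.24888372]
[[ 73  46  40  36  41  54  62  61  59  59  59  76 112 164 192 213 204 156
  128 125]
 [ 37  34  62  66  65  68  64  57  58  59  59  59  66 123 168 199 206 165
  130 124]
 [ 31  28  70  77  75  75  68  52  52  58  59  60  59  76 132 174 205 176
  134 123]
 [ 26  27  59  72  75  75  75  55  44  54  58  59  59  59  82 163 192 183
  141 125]
 [ 28  29  42  68  75  78  78  66  56  60  93  88  79  66  58 134 176 188
  149 126]
 [ 26  27  36  59  65  76  79  77  70 132 158 155 151 106  67 115 162 189
  158 127]
 [ 49  50  63  70  70  75  77  77  87 161 180 177 174 131  79  84 163 190
  162 130]
 [ 61  65  71  72  72  72  72  71 113 169 180 176 173 147  93  60 165 193
  171 136]
 [ 48  61  92  78  65  65  65  64  87 162 179 175 172 141  89  60 162 202
  188 142]
 [ 53  67  86  75  63  61  61  61  61 114 154 168 148 106  76  61 159 205
  197 151]
 [ 73  75  76  74  59  51  50  52  52  70 101 116  96  76  71  92 159 201
  201 159]
 [ 75  75  75  75  63  42  34  33  35  47  72  80  74  73  73 147 167 200
  207 166]
 [ 61  72  74  79  61  41  35  33  33  38  64  71  74  75  73 161 185 206
  212 176]
 [ 38  67  68  63  49  42  42  41  60  63  70  73  75  76 119 163 200 213
  215 190]
 [ 32  47  50  45  43  43  41  42  57  71  77  77  77 117 154 192 213 216
  215 198]
 [ 59  40  42  43  43  43  41  49  66  76  78  78 111 159 182 209 217 217
  215 205]]
50.1 [ 0.6 -0.2  0.8]
the job is handed in; nothing more can be done
```

The rod stands in the rotator's chuck and all three hangers hang on the rack; I handed the job in at 50 s, with no verdict reported.

- **Rod:** I moved it from the block's middle hole to the chuck floor. I then turned the sleeve clockwise about 4.7 rad, until the torque jumped to 1.5 N m.
- **Hangers:** The three dark hangers are on the pegs at y = -116, 0 and +116 mm. Contact with the pegs came at the expected height each time.

**Last checks:**
- In the top view the rod's top is within about 1 px of where an upright, centred rod would be.
- All three hangers are on pegs and none are left on the bench.
- In the two last views, the stubs, the other bystanders still in view and both look-alikes look unmoved. The blue slide box was only partly in frame.
- The gripper was clear of everything, with contact force under 1 N.

**Not fully confirmed:**
- **Jaw forces:** these could not be read directly, so the firm grip rests on the end-stop torque and the pictures.
- **Torque reading:** before the stop it stayed near -0.3 N m, with the opposite sign to what I expected, and faded towards 0. I put this down to a lateral-load offset.
- **Last side view:** the arm hid the chuck and rack there, so the final check of those used the top view only.

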